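# Gauge the screen-foot samples and clip the oversize ones

## Robot

A 7-joint arm with a two-finger parallel gripper is mounted at the origin on a cart in front of the work surface, level with it; the furniture and walls round the work are solid. World frame = base frame: x ahead of the robot, y to its left, z up, the work surface at z = 0. Lengths are in mm, angles in rad, forces in N, time in s.
With the tool pointing down it reaches from about 400 to 875 mm from the base axis. Payload 4.4 kg.
Tool frame: the origin (TCP) lies on the centre line of the jaws, within the pads' length; the fingertips stand 11 mm ahead of it and the grasp point (between the pads) lies 8 mm behind it (ctrl.tips_ahead is the distance from the TCP to the fingertips, in mm); z points along the fingers, y is the line along which they close (so a half turn about z gives the same grasp; the last joint's range is limited). The gripper opens to 85 mm and grips with 20 to 120 N. Pads are 22 mm wide; open, the fingers measure 114 mm over their backs; the gripper's body (76 mm by 85 mm) begins 54 mm behind the grasp point. The pads swing forward as they close: fully open they stand 13 mm farther back than shut.
Start: joints at [-1.172, 0.628, 0.038, 1.517, -0.027, 0.996, -0.02], TCP at [291.338, 581.068, 216.013] pointing down, gripper open.
Joint ranges: [-3.06, 3.06], [-0.37, 2.12], [-1.25, 1.32], [0.18, 2.47], [-1.1, 4.24], [0.23, 1.98], [-2.94, 2.94]. Speed limits (rad/s): [2.57, 2.57, 3.14, 3.14, 3.14, 3.14, 3.14].

## Interface

Orientations are given as [roll, pitch, yaw] about the fixed x, y, z axes, in that order (R = Rz(yaw) Ry(pitch) Rx(roll)).
In Python, from cell import ctrl, eyes, job gives the robot as it stands. The module is installed in compiled form; this text tells all that it offers.
- The arm moves only by the tool carry_out, never from a script. Its argument "moves" is a list of rows, each an object of numbers: "tx", "ty", "tz": the shift along the tool's x, y, z as a fraction of full scale; "twist": the turn about the tool's z as a fraction of full scale; "fingers": the opening, from 0 (shut) to 1 (fully open). In form: [{"tx": .., "ty": .., "tz": .., "twist": .., "fingers": ..}, ...]. A call has 1 to 12 rows; each row shifts and turns the commanded pose from where the row before left it, along the tool's axes as they then stand; what a row does not reach is not made up. Full scale, the value 1, is 0.3 m for a shift and pi rad for a turn. A row lasts 1/8 s, in which the tool goes at most 62.5 mm and 10.7 degrees, less where a joint would pass 70% of its speed; a pose out of reach is approached as far as the arm can. A call with a number of a shift or a turn outside -1 to 1 is refused whole. A call with a gripper value outside its range is refused whole. The fingers move at their own pace and stop on an object; the grip force is fixed at half the most. Time passes only in rows, so rows that do not move let the fingers close. It gives the time, the measured TCP pose, the force, the opening and the grip force at its end, in the units of the state.
- ctrl.read_state(): the state, without advancing time (a new reading comes with each control period).
- eyes.get_image(name): name is "scene" or "side" or "wrist"; returns a dict with "color" (400x640x3 uint8, blue, green, red), "fovy" (degrees; the focal length in pixels is half the picture's height over the tangent of half this angle, whatever the lens; pixels are square), "cx", "cy" (the principal point, pixels), "k1" (the pictures are not rectified: a ray, as slopes to the right and down, at radius r is drawn at 1 + k1 r^2 times it, then the intrinsics apply), "world_from_camera" (4x4, takes a point from camera to world coordinates). Camera axes: x right, y up, looking along -z (the intrinsics and any distortion apply to the point x, -y, -z); pixel columns grow to the right and rows downward; lengths in mm; the calibration is good to about 2 mm. A picture is of the moment at which its call begins. There is no depth.
- job.finish_job(): hands the job in; it is judged then, once.
The state is a dict: "clock": time; "qpos": joint angles; "qd": joint speeds; "tau": joint torques, N m; "eef_pos": TCP position; "tool_rot": TCP orientation; "force": force on the tool from outside, world axes, zero at the start; "torque": the same for the moment, N m; "width": finger opening in mm; "gripper_force": force on a finger pad.
Only numpy, scipy, OpenCV 4.12 (cv2) and the standard library are available. Lean on these libraries where they do the work, as an engineer would, in place of code of your own. Each camera call takes 0.05 s, during which the arm holds its last target. There are 200 camera calls.

## Task

Check the supplier's screen-foot samples on the measuring board in the order of their number holes (lowest number first): stand the bridge gauge squarely over the flat foot of each one, legs down on the board on both sides, and read its thickness. Take a spring clip from the rail for each sample more than 20 mm thick and clip it, one per sample, over the middle of the top edge of that sample's upright plate; spare clips stay on the rail and the other samples get none. Finally the gauge stands upright on the middle of its zero plate again, all samples stand flat, and nothing else on the desk has been disturbed.

Things in the scene. Friction and masses are not known exactly. Their poses are not given: they have to be found in the camera images.
- gauge: Bridge thickness gauge, 0.42 kg, 50 (x) by 78 (y) by 133 mm high. Origin: middle of its underside at the leg soles; z up, scale on the -x side. Two legs with 62 mm clear between them (y = -31 to 31 mm), beam underside 50 mm up, sprung foot on the centre line. Grip block 26 (x) by 30 (y) mm from 64 to 131 mm up: take it across the 30 mm about 100 mm up.
- gauge_foot (a joint): Reading of the gauge in m, 0 to 0.040: how far its sprung foot (16 mm disc) is pushed up from the plane of the leg soles; the part's thickness when legs and part stand on one surface. Spring 0.75 N at 0, 1.4 N at 25 mm: the gauge's own weight seats it. A pointer on the scale shows the same; marks each 5 mm from 0, the long one is 20 mm.
- gauge_tip (a point): Centre of the underside of the gauge's sprung foot.
- plate: Ground steel zero plate on the desk, fixed, 90 mm (x) by 120 mm (y), top 10 mm above its origin, where the gauge stands at the start and is kept. Origin under its middle.
- board: Grey measuring board, fixed, 220 mm (x) by 640 mm (y), top face 12 mm above its origin (the middle of its underside). All samples stand on it.
- rail: Clip rail, fixed: dark foot 50 by 200 mm with an upright aluminium strip 6 mm thick (x), 190 mm long (y), top edge 62 mm above its origin (middle of its underside, at mat level). The spring clips are kept on its top edge, about 50 mm apart.
- sample1: Sample 1: L-shaped aluminium screen foot with 1 small dark hole in a row in its upright plate, 40 mm up. Flat foot 60 (x) by 44 (y) mm, 14 to 26 mm thick (the gauge must tell), top level and free from x = -30 to +24 mm. Upright plate at x = 24 to 30 mm, 44 mm wide, 6 mm thick, top edge 75 mm up. Origin: middle of the underside. 0.3 kg, loose on the board; may be absent.
- sample2: Sample 2: L-shaped aluminium screen foot with 2 small dark holes in a row in its upright plate, 40 mm up. Flat foot 60 (x) by 44 (y) mm, 14 to 26 mm thick (the gauge must tell), top level and free from x = -30 to +24 mm. Upright plate at x = 24 to 30 mm, 44 mm wide, 6 mm thick, top edge 75 mm up. Origin: middle of the underside. 0.3 kg, loose on the board; may be absent.
- sample3: Sample 3: L-shaped aluminium screen foot with 3 small dark holes in a row in its upright plate, 40 mm up. Flat foot 60 (x) by 44 (y) mm, 14 to 26 mm thick (the gauge must tell), top level and free from x = -30 to +24 mm. Upright plate at x = 24 to 30 mm, 44 mm wide, 6 mm thick, top edge 75 mm up. Origin: middle of the underside. 0.3 kg, loose on the board; may be absent.
- sample4: Sample 4: L-shaped aluminium screen foot with 4 small dark holes in a row in its upright plate, 40 mm up. Flat foot 60 (x) by 44 (y) mm, 14 to 26 mm thick (the gauge must tell), top level and free from x = -30 to +24 mm. Upright plate at x = 24 to 30 mm, 44 mm wide, 6 mm thick, top edge 75 mm up. Origin: middle of the underside. 0.3 kg, loose on the board; may be absent.
- clip1: Spring clip 1, dark steel, 65 g, 20 mm wide (y), a big sprung peg standing on its jaws. Origin on the hinge axis; z up when closed on a 6 mm strip (axes of its +x half). Handles rise to 44 mm above the origin; on 6 mm their outer faces are 42 mm apart (x) at the top, 34 mm at 28 mm up. Jaws reach 30 mm below. Barrel of 8 mm radius at the hinge stops a plate 8 mm below the origin.
- clip2: Spring clip 2, dark steel, 65 g, 20 mm wide (y), a big sprung peg standing on its jaws. Origin on the hinge axis; z up when closed on a 6 mm strip (axes of its +x half). Handles rise to 44 mm above the origin; on 6 mm their outer faces are 42 mm apart (x) at the top, 34 mm at 28 mm up. Jaws reach 30 mm below. Barrel of 8 mm radius at the hinge stops a plate 8 mm below the origin.
- clip3: Spring clip 3, dark steel, 65 g, 20 mm wide (y), a big sprung peg standing on its jaws. Origin on the hinge axis; z up when closed on a 6 mm strip (axes of its +x half). Handles rise to 44 mm above the origin; on 6 mm their outer faces are 42 mm apart (x) at the top, 34 mm at 28 mm up. Jaws reach 30 mm below. Barrel of 8 mm radius at the hinge stops a plate 8 mm below the origin.
- clip4: Spring clip 4, dark steel, 65 g, 20 mm wide (y), a big sprung peg standing on its jaws. Origin on the hinge axis; z up when closed on a 6 mm strip (axes of its +x half). Handles rise to 44 mm above the origin; on 6 mm their outer faces are 42 mm apart (x) at the top, 34 mm at 28 mm up. Jaws reach 30 mm below. Barrel of 8 mm radius at the hinge stops a plate 8 mm below the origin.
- clip1_jaw (a joint): Opening of clip 1 in rad: 0 when closed on a 6 mm strip, -0.21 shut on nothing, 0.44 fully open. Squeeze the handles (about 8 N against the spring) to 24 mm over their outer faces, a hard stop where they are parallel: the jaws then stand 18 mm apart.
- clip2_jaw (a joint): Opening of clip 2 in rad: 0 when closed on a 6 mm strip, -0.21 shut on nothing, 0.44 fully open. Squeeze the handles (about 8 N against the spring) to 24 mm over their outer faces, a hard stop where they are parallel: the jaws then stand 18 mm apart.
- clip3_jaw (a joint): Opening of clip 3 in rad: 0 when closed on a 6 mm strip, -0.21 shut on nothing, 0.44 fully open. Squeeze the handles (about 8 N against the spring) to 24 mm over their outer faces, a hard stop where they are parallel: the jaws then stand 18 mm apart.
- clip4_jaw (a joint): Opening of clip 4 in rad: 0 when closed on a 6 mm strip, -0.21 shut on nothing, 0.44 fully open. Squeeze the handles (about 8 N against the spring) to 24 mm over their outer faces, a hard stop where they are parallel: the jaws then stand 18 mm apart.
- mouse: Dark computer mouse behind the rail, a bystander.
- stapler: Red stapler, a bystander to the right.
- mug: Mug behind the zero plate, a bystander, 97 mm high.
- notebook: Notebook at the left of the board with a pen on it, a bystander.
There are look-alikes about, which are no part of the job. What is shaped like the sample4 but green is not meant.

How it is judged:
By the outcome, as a careful person would: the job done as asked, in the order asked, and still so for the second after the job is handed in, with the robot touching nothing.
Of sample1, sample2, sample3, sample4 only 3 to 4 are there at a start; the rules pass over those that are not, and their reading is None.
At some moment in a run one of sample1, sample2, sample3, sample4 may be knocked a few centimetres aside while the robot is not near it.
It also fails if it takes over 210 s, if anything falls off the work surface, if the arm or the gripper's body presses on something with over 40 N, if the wrist force passes 120 N, or if a joint passes its speed limit or range.

## Working session

There is one attempt and no reset: what is moved stays moved. The work goes in short steps, Python scripts to look and compute and a tool call to move; the robot and the scene stay as the last step left them, time stands still between calls to the robot, and variables do not carry over. Pictures are saved under pics/ and viewed, at most 14 in all, crops included, and the job is handed in when it is done.

Besides the shell and the picture viewer there is one more tool, called after ">>>" as name([rows], argument=value, ...), one row to a line, values as JSON. carry_out: Moves the arm, as the interface text tells. Its arguments: {"type":"object","properties":{"moves":{"type":"array","items":{"type":"object","properties":{"tx":{"type":"number","minimum":-1,"maximum":1},"ty":{"type":"number","minimum":-1,"maximum":1},"tz":{"type":"number","minimum":-1,"maximum":1},"twist":{"type":"number","minimum":-1,"maximum":1},"fingers":{"type":"number"}}}}},"required":["moves"]}

```bash
mkdir -p pics; cat > h.py <<'E'
import numpy as np, cv2
from cell import ctrl, eyes, job
from scipy.spatial.transform import Rotation as R
def shot(n,f=None):
    im=eyes.get_image(n)
    if f: cv2.imwrite('pics/'+f,im['color'])
    return im
def K(im):
    h,w=im['color'].shape[:2]; f=h/2/np.tan(np.radians(im['fovy'])/2)
    return np.array([[f,0,im['cx']],[0,f,im['cy']],[0,0,1.]]),np.array([im['k1'],0,0,0,0.])
def ray(im,px):
    k,d=K(im); p=cv2.undistortPoints(np.array(px,float).reshape(-1,1,2),k,d).reshape(-1,2)
    T=np.array(im['world_from_camera']); v=np.c_[p[:,0],-p[:,1],-np.ones(len(p))]@T[:3,:3].T
    return T[:3,3],v
def onz(im,px,z):
    o,v=ray(im,px); return o+v*((z-o[2])/v[:,2])[:,None]
def proj(im,P):
    k,d=K(im);T=np.linalg.inv(np.array(im['world_from_camera']))
    c=np.atleast_2d(P)@T[:3,:3].T+T[:3,3]; c=c*[1,-1,-1]
    return cv2.projectPoints(c.reshape(-1,1,3),np.zeros(3),np.zeros(3),k,d)[0].reshape(-1,2)
E
python3 - <<'E'
from h import *
for n in ['scene','side','wrist']:
    im=shot(n,n+'0.png'); print(n,im['fovy'],im['k1'],np.round(im['world_from_camera'],3).tolist())
s=ctrl.read_state(); print(s,ctrl.tips_ahead)
E
```

```text
scene 52.46729400037183 0.018946714828357795 [[0.619, 0.546, -0.564, -174.827], [-0.785, 0.421, -0.453, -566.045], [-0.01, 0.724, 0.69, 998.862], [0.0, 0.0, 0.0, 1.0]]
side 56.15440968344651 -0.08969639655120955 [[0.523, 0.398, -0.754, -287.79], [-0.852, 0.264, -0.452, -466.034], [0.019, 0.878, 0.477, 624.625], [0.0, 0.0, 0.0, 1.0]]
wrist 60.3059057926011 -0.02724767227842694 [[0.448, -0.855, -0.261, 224.079], [0.894, 0.428, 0.132, 612.873], [-0.001, -0.292, 0.956, 373.096], [0.0, 0.0, 0.0, 1.0]]
{'clock': 0.15, 'qpos': array([-1.17179053,  0.62914157,  0.03846498,  1.5181324 , -0.027019  ,
        0.99629047, -0.01998726]), 'qd': array([ 3.39279773e-06, -4.48128879e-03,  8.92297606e-04, -2.72562206e-03,
       -1.91222099e-03,  1.86154042e-04,  1.21196002e-03]), 'tau': array([ 1.02460112e-03, -5.63800049e+01,  1.22708526e+00, -1.93653131e+01,
        1.09600002e-02,  7.35562469e-03, -2.00722928e-05]), 'eef_pos': array([291.11588544, 580.61389895, 215.29741117]), 'tool_rot': array([-3.14013896e+00,  9.40946170e-07,  2.67677598e+00]), 'force': array([ 0.31597992, -1.01643833, -0.13263257]), 'torque': array([ 0.00429613, -0.00324469, -0.03250342]), 'gripper_force': 0.0, 'width': 85.21805586974818} 11.0
```

View pics/scene0.png

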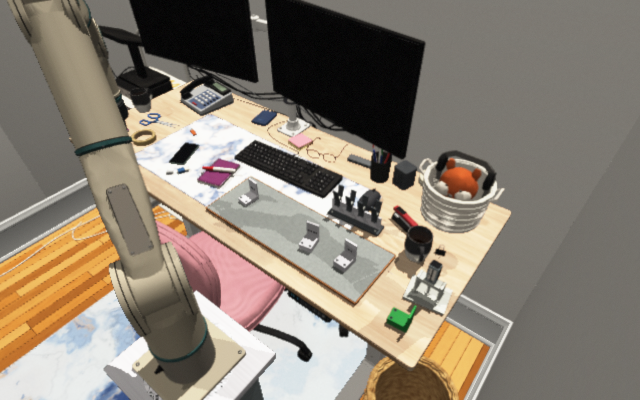

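View pics/side0.png

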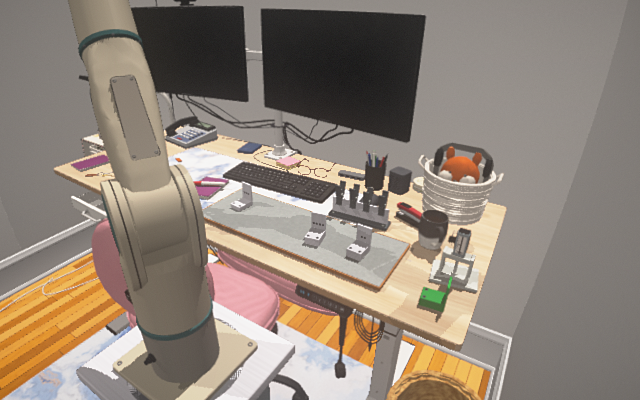

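The scene shows three samples on the board at about (248,193), (310,238) and (345,255). The clip rail is at (357,212), the gauge on its plate at (430,285) and the green look-alike at (403,318). I'll zoom in.

```bash
python3 - <<'E'
from h import *
a=cv2.imread('pics/scene0.png');b=cv2.imread('pics/side0.png')
c=cv2.resize(a[172:322,200:460],None,fx=3,fy=3,interpolation=cv2.INTER_CUBIC)
cv2.imwrite('pics/c1.png',c)
c=cv2.resize(b[175:325,225:485],None,fx=3,fy=3,interpolation=cv2.INTER_CUBIC)
cv2.imwrite('pics/c2.png',c)
im=eyes.get_image('scene')
for n,p,z in [('s_a',(248,193),30),('s_b',(310,238),40),('s_c',(345,255),40),('gauge',(432,270),120),('platebase',(428,292),10),('rail',(355,215),30),('board corners',(208,210),12),('',(240,178),12),('',(395,255),12),('',(355,298),12)]:
    print(n,onz(im,[p],z).round()[0])
E
```

```text
s_a [526. 318.  30.]
s_b [486.  -2.  40.]
s_c [ 497. -131.   40.]
gauge [ 542. -382.  120.]
platebase [ 553. -386.   10.]
rail [668. -51.  30.]
board corners [389. 381.  12.]
 [582. 421.  12.]
 [ 613. -241.   12.]
 [ 405. -232.   12.]
```

View pics/c1.png

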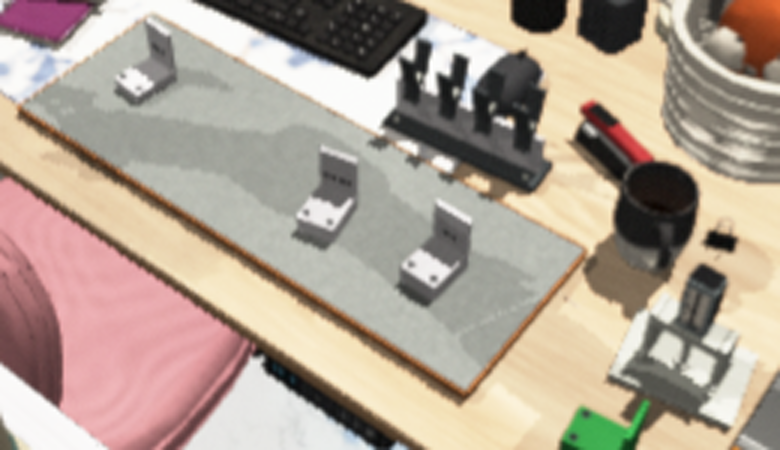

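View pics/c2.png

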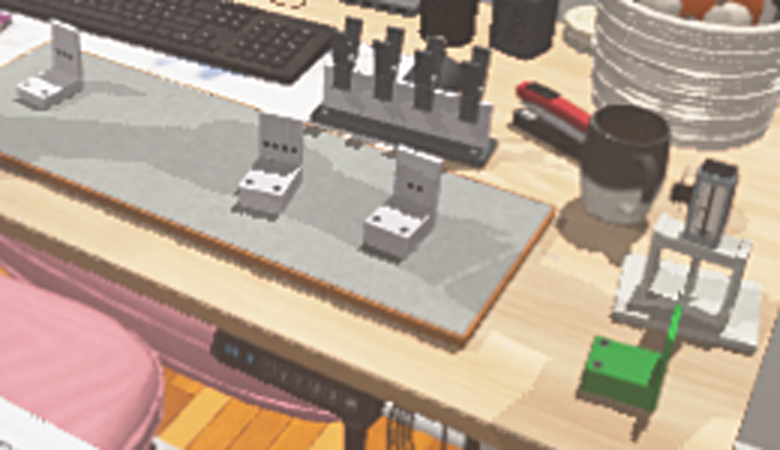

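Hole counts are 2 (right sample), 4 (middle) and 3 (left); there is no sample 1. I'll fly toward the gauge and look at the samples with the wrist camera on the way.

>>> carry_out([
  {"twist": -0.05,"tz": -0.05,"fingers": 1},
  {"twist": -0.05,"tz": -0.05,"fingers": 1},
  {"twist": -0.048,"tz": -0.05,"fingers": 1},
  {"tx": -0.07,"ty": -0.18,"fingers": 1},
  {"tx": -0.07,"ty": -0.18,"fingers": 1},
  {"tx": -0.07,"ty": -0.18,"fingers": 1},
  {"tx": -0.07,"ty": -0.18,"fingers": 1},
  {"tx": -0.07,"ty": -0.18,"fingers": 1},
  {"fingers": 1},
  {"fingers": 1},
])

```text
validation failed for argument at $.mo...
```

```bash
python3 - <<'E'
from h import *
im=shot('wrist','w1.png'); s=ctrl.read_state(); print(s['clock'],s['eef_pos'],s['tool_rot'],s['qpos']); print(np.round(im['world_from_camera'],3))
import pickle; pickle.dump(im,open('w1.pkl','wb'))
E
```

```text
0.25 [291.21925511 580.78826073 215.56764244] [-3.14069095e+00  6.69529161e-06  2.67679021e+00] [-1.1717794   0.62887884  0.03847856  1.51782095 -0.02698869  0.99631286
 -0.01997446]
[[ 4.48000e-01 -8.55000e-01 -2.61000e-01  2.24135e+02]
 [ 8.94000e-01  4.28000e-01  1.31000e-01  6.12975e+02]
 [-1.00000e-03 -2.92000e-01  9.56000e-01  3.73352e+02]
 [ 0.00000e+00  0.00000e+00  0.00000e+00  1.00000e+00]]
```

View pics/w1.png

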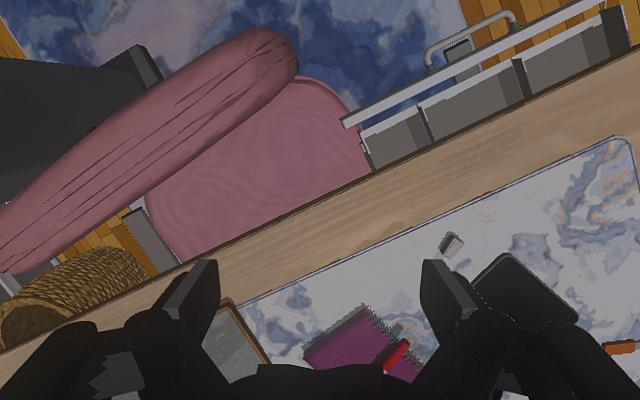

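That picture shows only the start pose, since the moves were refused: the fingers are at the bottom and the view covers the tool's +x side. I'll send complete rows.

>>> carry_out([
  {"tx": 0,"ty": 0,"twist": -0.05,"tz": -0.05,"fingers": 1},
  {"tx": 0,"ty": 0,"twist": -0.05,"tz": -0.05,"fingers": 1},
  {"tx": 0,"ty": 0,"twist": -0.048,"tz": -0.05,"fingers": 1},
  {"tx": -0.16,"ty": -0.17,"tz": 0,"twist": 0,"fingers": 1},
  {"tx": -0.16,"ty": -0.17,"tz": 0,"twist": 0,"fingers": 1},
  {"tx": -0.16,"ty": -0.17,"tz": 0,"twist": 0,"fingers": 1},
  {"tx": -0.16,"ty": -0.17,"tz": 0,"twist": 0,"fingers": 1},
  {"tx": -0.16,"ty": -0.17,"tz": 0,"twist": 0,"fingers": 1},
  {"tx": 0,"ty": 0,"tz": 0,"twist": 0,"fingers": 1},
])

```text
clock: 1.38
eef_pos: [510.7, 346.5, 260.8]
tool_rot: [-3.138, 0.003, 3.13]
force: [-1.0, -0.4, 0.3]
width: 85.5
gripper_force: 0.0
```

```bash
cat >> h.py <<'E'
import pickle
def wshot(f):
    im=shot('wrist',f+'.png'); pickle.dump(im,open(f+'.pkl','wb')); return im
def st():
    s=ctrl.read_state(); print('t',round(s['clock'],2),'pos',np.round(s['eef_pos'],1),'rpy',np.round(s['tool_rot'],3),'q7',round(s['qpos'][6],2),'F',np.round(s['force'],1),'w',round(s['width'],1),'gf',round(s['gripper_force'],1)); return s
E
python3 - <<'E'
from h import *
wshot('w1'); st()
E
```

```text
t 1.43 pos [507.7 350.4 260.8] rpy [-3.14   0.     3.136] q7 0.88 F [-1.2 -0.9 -0.7] w 85.7 gf 0.0
```

>>> carry_out([
  {"tx": 0,"ty": -0.15,"tz": 0,"twist": 0,"fingers": 1},
  {"tx": 0,"ty": -0.15,"tz": 0,"twist": 0,"fingers": 1},
  {"tx": 0,"ty": -0.15,"tz": 0,"twist": 0,"fingers": 1},
  {"tx": 0,"ty": -0.15,"tz": 0,"twist": 0,"fingers": 1},
  {"tx": 0,"ty": -0.15,"tz": 0,"twist": 0,"fingers": 1},
  {"tx": 0,"ty": -0.15,"tz": 0,"twist": 0,"fingers": 1},
  {"tx": 0,"ty": -0.15,"tz": 0,"twist": 0,"fingers": 1},
  {"tx": 0,"ty": -0.15,"tz": 0,"twist": 0,"fingers": 1},
  {"tx": 0,"ty": -0.15,"tz": 0,"twist": 0,"fingers": 1},
  {"tx": 0,"ty": 0,"tz": 0,"twist": 0,"fingers": 1},
])

```text
clock: 2.68
eef_pos: [505.3, -53.9, 261.1]
tool_rot: [-3.14, -0.0, 3.137]
force: [-0.0, 1.1, -0.5]
width: 85.3
gripper_force: 0.0
```

```bash
python3 - <<'E'
from h import *
b=wshot('w2'); st()
a=cv2.imread('pics/w1.png')
cv2.imwrite('pics/m.png',np.hstack([cv2.resize(a,(400,250)),cv2.resize(b['color'],(400,250))]))
cv2.imwrite('pics/m.png',cv2.resize(np.vstack([a[:,:],b['color']]),(480,600)))
E
```

```text
t 2.73 pos [505.5 -51.3 261. ] rpy [3.141 0.    3.141] q7 1.61 F [0.3 0.5 0.3] w 85.3 gf 0.0
```

View pics/m.png

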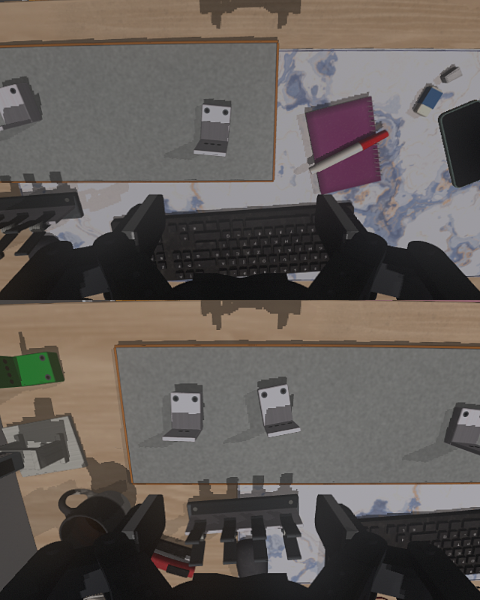

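The wrist views show sample 3 at about (213,125), and samples 2 (186,410) and 4 (276,405) in the lower half. The rail with its four clips is at (243,515), the gauge at left, and sample 4 is turned by about 10°. Next I'll extract the bright faces.

```bash
cat >> h.py <<'E'
def blobs(im,thr=185,amin=60,amax=4000):
    hsv=cv2.cvtColor(im['color'],cv2.COLOR_BGR2HSV)
    m=((hsv[...,2]>thr)&(hsv[...,1]<30)).astype(np.uint8)
    n,l,s,c=cv2.connectedComponentsWithStats(m); out=[]
    for i in range(1,n):
        if amin<s[i,4]<amax: out.append((s[i,4],c[i].round(1),cv2.findContours((l==i).astype(np.uint8),0,1)[0][0][:,0,:]))
    return out
def rect(P):
    r=cv2.minAreaRect(P[:,:2].astype(np.float32)); return np.round(r[0],1),np.round(r[1],1),round(r[2],1)
E
python3 - <<'E'
from h import *
for f in ['w1','w2']:
    im=pickle.load(open(f+'.pkl','rb')); 
    for a,c,cn in blobs(im):
        for z in (32,87):
            P=onz(im,cn,z)
            if 380<P[:,0].mean()<640 and -240<P[:,1].mean()<420: print(f,a,c,z,*rect(P))
E
python3 - <<'E'
from h import *
im=pickle.load(open('w2.pkl','rb')); g=im['color']
print(g[155:185:6,247],g[190:245:4,247].tolist()); print(g[100,200],g[160,300])
E
```

```text
[[94 92 95]
 [95 93 95]
 [95 93 96]
 [69 68 69]
 [68 67 69]] [[108, 110, 110], [110, 111, 111], [104, 106, 107], [106, 108, 108], [107, 109, 109], [110, 112, 113], [109, 111, 111], [105, 107, 107], [109, 111, 111], [110, 111, 111], [105, 107, 108], [107, 110, 110], [110, 112, 112], [109, 110, 110]]
[107 110 111] [110 111 111]
```

```bash
python3 - <<'E'
from h import *
im=pickle.load(open('w2.pkl','rb')); g=im['color'].max(2)
print(g[112:190:2,255].tolist(), g[140,215:300:3].tolist())
for f in ['w1','w2']:
    im=pickle.load(open(f+'.pkl','rb')); 
    for a,c,cn in blobs(im,140):
        for z in (32,87):
            P=onz(im,cn,z)
            if 380<P[:,0].mean()<640 and -240<P[:,1].mean()<420: print(f,a,c,z,*rect(P))
E
```

```text
[65, 67, 68, 70, 69, 65, 128, 168, 169, 153, 132, 172, 167, 166, 166, 166, 165, 165, 166, 168, 93, 96, 96, 97, 97, 96, 97, 97, 95, 96, 72, 69, 68, 69, 68, 63, 176, 165, 160] [118, 96, 101, 96, 98, 166, 165, 165, 165, 165, 165, 165, 165, 165, 166, 166, 166, 148, 68, 75, 112, 113, 109, 113, 114, 113, 113, 114, 109]
w1 261 [375.6  84. ] 32 [429.3 409.6] [18.  36.9] 89.5
w1 261 [375.6  84. ] 87 [430.2 400.6] [15.4 31.6] 89.5
w1 696 [ 11.9 130.7] 32 [476.2  -6. ] [46.  42.7] 11.1
w1 696 [ 11.9 130.7] 87 [470.4  44.2] [39.5 36.6] 11.1
w1 653 [287.8 152.3] 32 [498.1 308.6] [41.3 24.2] 83.9
w1 653 [287.8 152.3] 87 [489.2 314. ] [35.4 20.8] 83.9
w1 174 [279.6 204.1] 32 [559.8 296.6] [48.7  5.4] 84.0
w1 174 [279.6 204.1] 87 [542.1 303.7] [41.8  4.6] 84.0
w1 161 [ 35.  248.9] 32 [616.8 -15. ] [15.4 20.2] 2.6
w1 161 [ 35.  248.9] 87 [591.   36.5] [13.2 17.3] 2.6
w1 142 [ 66.1 247.4] 32 [615.2  26.3] [26.2 11. ] 89.9
w1 142 [ 66.1 247.4] 87 [589.6  71.9] [22.5  9.4] 89.9
w2 965 [365.  131.3] 32 [478.3  -2.4] [51.3 42.6] 10.8
w2 965 [365.  131.3] 87 [471.5  -9.8] [44.  36.6] 10.8
w2 880 [247.3 137.9] 32 [ 476.  -136.5] [42.5 29.6] 87.3
w2 880 [247.3 137.9] 87 [ 469.5 -124.8] [36.5 25.4] 87.3
w2 503 [627.  157.2] 32 [498.  301.5] [36. 25.] 84.4
w2 503 [627.  157.2] 87 [488.4 250.9] [30.9 21.4] 84.4
w2 208 [378.6 176.2] 32 [520.7  12.4] [ 5.6 49.9] 11.0
w2 208 [378.6 176.2] 87 [507.9   2.9] [ 4.8 42.8] 11.0
w2 198 [238.1 185.3] 32 [ 530.9 -150.5] [49.   5.6] 87.8
w2 198 [238.1 185.3] 87 [ 516.6 -136.9] [42.1  4.8] 87.8
w2 191 [327.1 252. ] 32 [617.  -46.1] [21.  14.9] 89.8
w2 191 [327.1 252. ] 87 [590.5 -47.4] [18.  12.8] 89.8
w2 162 [360.9 250.5] 32 [615.1  -4.9] [27.1 10.8] 89.8
w2 162 [360.9 250.5] 87 [588.8 -12. ] [23.2  9.3] 89.8
w2 2769 [595.9 262.1] 32 [635.  296.9] [121.3  49.3] 89.5
w2 2769 [595.9 262.1] 87 [605.9 246.9] [104.1  42.3] 89.5
```

>>> carry_out([
  {"tx": -0.04,"ty": -0.16,"tz": 0,"twist": 0,"fingers": 1},
  {"tx": -0.04,"ty": -0.16,"tz": 0,"twist": 0,"fingers": 1},
  {"tx": -0.04,"ty": -0.16,"tz": 0,"twist": 0,"fingers": 1},
  {"tx": -0.04,"ty": -0.16,"tz": 0,"twist": 0,"fingers": 1},
  {"tx": -0.04,"ty": -0.16,"tz": 0,"twist": 0,"fingers": 1},
  {"tx": -0.04,"ty": -0.16,"tz": 0,"twist": 0,"fingers": 1},
  {"tx": -0.04,"ty": -0.16,"tz": 0,"twist": 0,"fingers": 1},
  {"tx": 0,"ty": 0,"tz": 0,"twist": 0,"fingers": 1},
  {"tx": 0,"ty": 0,"tz": 0,"twist": 0,"fingers": 1},
])

```text
clock: 3.85
eef_pos: [591.0, -384.1, 260.4]
tool_rot: [3.139, 0.0, -3.138]
force: [-0.0, 0.5, 0.8]
width: 85.6
gripper_force: 0.0
```

```bash
python3 - <<'E'
from h import *
wshot('w3'); st()
E
cp w3.png pics/ 2>/dev/null; ls pics
```

```text
t 3.9 pos [ 591.  -383.9  260.8] rpy [ 3.139  0.    -3.138] q7 2.13 F [ 0.2  0.4 -0.1] w 85.2 gf 0.0
c1.png
c2.png
m.png
scene0.png
side0.png
w1.png
w2.png
w3.png
wrist0.png
```

View pics/w3.png

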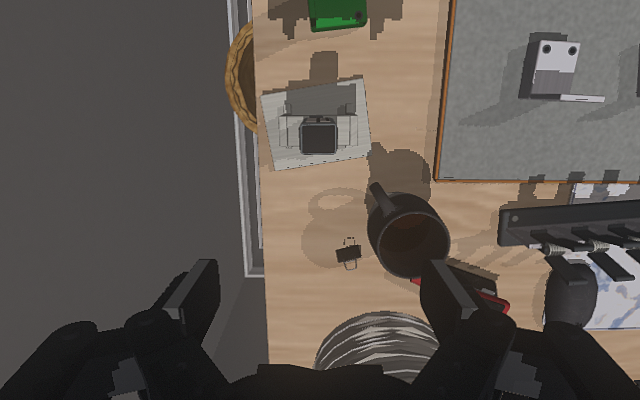

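The gauge block top is the dark square at (301–337, 121–154), on the plate with corners near (261,93), (363,77), (371,152), (277,170). The mug sits clear at (405,235).

```bash
python3 - <<'E'
from h import *
im=pickle.load(open('w3.pkl','rb'));g=im['color'].max(2)
c=[(301,122),(336,122),(338,154),(301,154)]
P=onz(im,c,141);print(P.round(1),P.mean(0).round(1))
pl=onz(im,[(261,93),(363,77),(371,152),(277,170)],10);print(pl.round(1),pl.mean(0).round(1))
# dark square mask near
roi=(g[110:165,290:350]<75).astype(np.uint8)
n,l,s,ce=cv2.connectedComponentsWithStats(roi)
for i in range(1,n):
    if s[i,4]>100:
        cn=cv2.findContours((l==i).astype(np.uint8),0,1)[0][0][:,0,:]+[290,110]; print(s[i],ce[i],rect(onz(im,cn,141)))
print(onz(im,[(368,185),(368,230)],97).round(1))
E
```

```text
[[ 536.9 -399.9  141. ]
 [ 536.8 -372.3  141. ]
 [ 562.2 -370.3  141. ]
 [ 562.3 -400.2  141. ]] [ 549.5 -385.7  141. ]
[[ 514.5 -451.6   10. ]
 [ 496.8 -336.4   10. ]
 [ 581.4 -323.5   10. ]
 [ 603.7 -436.1   10. ]] [ 549.1 -386.9   10. ]
[   0    4   46   39 1097] [27.75296263 25.27347311] (array([ 546., -391.]), array([35.5, 29.7]), 88.9)
[[ 599.4 -338.2   97. ]
 [ 646.1 -336.1   97. ]]
```

>>> carry_out([
  {"tx": 0.138,"ty": -0.007,"tz": 0.1,"twist": 0,"fingers": 1},
  {"tx": 0,"ty": 0,"tz": 0.12,"twist": 0,"fingers": 1},
  {"tx": 0,"ty": 0,"tz": 0.12,"twist": 0,"fingers": 1},
  {"tx": 0,"ty": 0,"tz": 0.12,"twist": 0,"fingers": 1},
  {"tx": 0,"ty": 0,"tz": 0.07,"twist": 0,"fingers": 1},
  {"tx": 0,"ty": 0,"tz": 0,"twist": 0,"fingers": 1},
  {"tx": 0,"ty": 0,"tz": 0,"twist": 0,"fingers": 0.3},
  {"tx": 0,"ty": 0,"tz": 0,"twist": 0,"fingers": 0.3},
  {"tx": 0,"ty": 0,"tz": 0,"twist": 0,"fingers": 0.3},
  {"tx": 0,"ty": 0,"tz": 0,"twist": 0,"fingers": 0.3},
  {"tx": 0,"ty": 0,"tz": 0,"twist": 0,"fingers": 0.3},
])

```text
clock: 5.28
eef_pos: [548.9, -388.8, 103.1]
tool_rot: [3.141, 0.001, -3.141]
force: [-1.7, 2.9, 5.5]
width: 28.6
gripper_force: 59.5
```

>>> carry_out([
  {"tx": 0,"ty": 0,"tz": -0.1,"twist": 0,"fingers": 0.3},
  {"tx": 0,"ty": 0,"tz": -0.15,"twist": 0,"fingers": 0.3},
  {"tx": 0,"ty": 0,"tz": -0.15,"twist": 0,"fingers": 0.3},
  {"tx": 0.046,"ty": 0.167,"tz": 0,"twist": 0.012,"fingers": 0.3},
  {"tx": 0.046,"ty": 0.167,"tz": 0,"twist": 0,"fingers": 0.3},
  {"tx": 0.046,"ty": 0.167,"tz": 0,"twist": 0,"fingers": 0.3},
  {"tx": 0.046,"ty": 0.167,"tz": 0,"twist": 0,"fingers": 0.3},
  {"tx": 0.046,"ty": 0.167,"tz": 0,"twist": 0,"fingers": 0.3},
  {"tx": 0,"ty": 0,"tz": 0,"twist": 0,"fingers": 0.3},
  {"tx": 0,"ty": 0,"tz": 0,"twist": 0,"fingers": 0.3},
])

```text
clock: 6.52
eef_pos: [486.7, -137.7, 221.8]
tool_rot: [-3.141, -0.0, 3.104]
force: [-0.2, -0.5, -3.5]
width: 28.6
gripper_force: 60.7
```

```bash
cat >> h.py <<'E'
def top(im,z=87,verbose=1):
    "plate top edges: long thin bright rects at z -> plate centre, yaw deg, sample origin"
    out=[]
    for a,c,cn in blobs(im,140):
        P=onz(im,cn,z); (x,y),(w,h),ang=rect(P)
        if 380<x<640 and -250<y<430 and 34<max(w,h)<52 and min(w,h)<10:
            yaw=ang-90 if w>h else ang
            t=np.radians(yaw); o=np.array([x-27*np.cos(t),y-27*np.sin(t)]).round(1)
            out.append((o,yaw,(w,h)));
            if verbose: print('sample org',o,'yaw',round(yaw,1),(w,h),'px',c)
    return out
E
python3 - <<'E'
from h import *
st(); im=wshot('w4'); top(im)
s=shot('scene','s4.png')
a=cv2.imread('pics/scene0.png')
d=cv2.absdiff(a,s['color']).max(2)
for n,(x,y) in dict(s3=(248,193),s4=(311,238),s2=(345,255)).items(): print(n,(d[y-18:y+16,x-14:x+14]>40).sum())
cv2.imwrite('pics/v.png',np.vstack([im['color'][:,:],cv2.resize(s['color'][180:320,240:464],(640,400),interpolation=2)])[::1]); 
E
cd pics; python3 -c "
import cv2;a=cv2.imread('v.png');cv2.imwrite('v.png',cv2.resize(a,(480,600)))"
```

```text
t 6.53 pos [ 486.7 -137.7  221.8] rpy [-3.141 -0.     3.104] q7 1.77 F [-0.2 -0.5 -3.5] w 28.6 gf 60.7
sample org [481.3  -2.7] yaw 11.0 (np.float64(4.9), np.float64(42.7)) px [478.3 201.1]
s3 0
s4 66
s2 157
```

View pics/v.png

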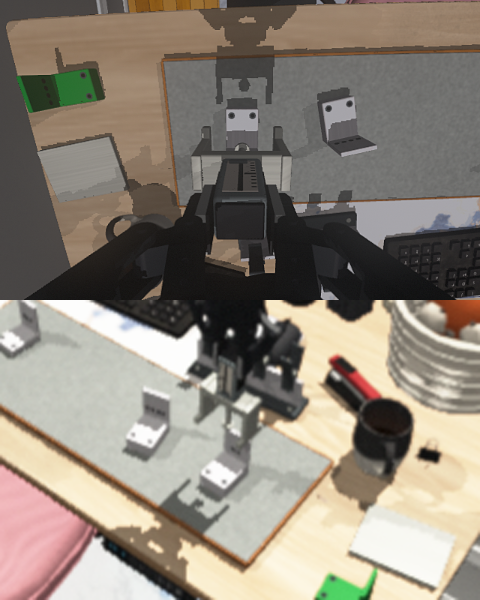

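The gauge hangs over sample 2 (240,180), with the scale visible at (240,177). The foot is at (242,118), well centred in y. I'll quantify that.

```bash
python3 - <<'E'
from h import *
im=pickle.load(open('w4.pkl','rb'))
for a,c,cn in blobs(im,135,100,6000):
    if 230<c[0]<420 and 120<c[1]<280: print(a,c,cn.min(0),cn.max(0),'z32',rect(onz(im,cn,32)),'z194',rect(onz(im,cn,194)))
g=im['color'].max(2)
print(g[225,240:400:2].tolist()); print(im['cx'])
st()
E
```

```text
1065 [322.6 160.5] [302 146] [343 174] z32 (array([ 476. , -135.8]), array([42.3, 28.9]), 87.9) z194 (array([ 446.1, -135.9]), array([22.6, 15.4]), 87.9)
452 [261.9 229.7] [255 209] [268 252] z32 (array([ 551.3, -204.2]), array([12.3, 50.3]), 88.1) z194 (array([ 486.3, -172.4]), array([ 6.6, 26.9]), 88.1)
575 [280.1 225. ] [269 209] [295 246] z32 (array([ 548.5, -181.9]), array([28.3, 43. ]), 87.9) z194 (array([ 484.8, -160.5]), array([15.1, 23. ]), 87.9)
888 [362.5 226.5] [349 209] [374 251] z32 (array([554.6, -96.1]), array([27.1, 49.7]), 89.3) z194 (array([ 488.1, -114.7]), array([14.5, 26.6]), 89.3)
520 [381.6 231.4] [375 209] [388 254] z32 (array([557.3, -74.1]), array([12.4, 52.8]), 88.1) z194 (array([ 489.5, -103. ]), array([ 6.6, 28.2]), 88.1)
175 [400.1 277. ] [391 272] [408 283] z32 (array([614., -53.]), array([19.8, 14.1]), 87.8) z194 (array([519.8, -91.6]), array([10.6,  7.5]), 87.8)
[105, 105, 104, 103, 103, 101, 101, 102, 139, 156, 158, 161, 162, 166, 85, 143, 137, 137, 138, 136, 136, 136, 136, 136, 136, 138, 147, 43, 48, 52, 49, 73, 73, 71, 72, 71, 71, 71, 73, 44, 35, 34, 69, 71, 71, 73, 72, 74, 77, 76, 70, 51, 52, 54, 52, 156, 160, 158, 161, 160, 162, 160, 161, 160, 160, 160, 161, 140, 122, 168, 161, 160, 157, 155, 111, 121, 120, 119, 122, 121]
319.73773103663626
t 6.62 pos [ 486.8 -138.6  221.8] rpy [-3.141 -0.     3.102] q7 1.77 F [-0.6 -0.4 -5.3] w 28.5 gf 60.7
```

>>> carry_out([
  {"tx": 0.02,"ty": 0.007,"tz": 0,"twist": 0,"fingers": 0.3},
  {"tx": 0,"ty": 0,"tz": 0.1,"twist": 0,"fingers": 0.3},
  {"tx": 0,"ty": 0,"tz": 0.1,"twist": 0,"fingers": 0.3},
  {"tx": 0,"ty": 0,"tz": 0.1,"twist": 0,"fingers": 0.3},
  {"tx": 0,"ty": 0,"tz": 0.05,"twist": 0,"fingers": 0.3},
  {"tx": 0,"ty": 0,"tz": 0.02,"twist": 0,"fingers": 0.3},
  {"tx": 0,"ty": 0,"tz": 0.01,"twist": 0,"fingers": 0.3},
  {"tx": 0,"ty": 0,"tz": 0.006,"twist": 0,"fingers": 0.3},
  {"tx": 0,"ty": 0,"tz": 0,"twist": 0,"fingers": 0.3},
])

```text
clock: 7.75
eef_pos: [481.4, -134.9, 107.2]
tool_rot: [-3.141, 0.001, 3.104]
force: [-1.9, 0.2, 3.4]
width: 28.8
gripper_force: 61.6
```

>>> carry_out([
  {"tx": 0,"ty": 0,"tz": 0.003,"twist": 0,"fingers": 0.3},
  {"tx": 0,"ty": 0,"tz": 0,"twist": 0,"fingers": 0.6},
  {"tx": 0,"ty": 0,"tz": 0,"twist": 0,"fingers": 0.6},
  {"tx": 0,"ty": 0,"tz": 0,"twist": 0,"fingers": 0.6},
])

```text
clock: 8.25
eef_pos: [481.2, -134.9, 105.4]
tool_rot: [-3.141, 0.001, 3.104]
force: [0.1, -0.2, 0.0]
width: 51.2
gripper_force: 0.0
```

```bash
python3 - <<'E'
from h import *
st(); im=wshot('w5'); s=shot('side','sd5.png')
a=cv2.resize(im['color'][190:340,240:400],(560,525),interpolation=2)
cv2.imwrite('pics/v5.png',a)
E
```

```text
t 8.25 pos [ 481.2 -134.9  105.4] rpy [-3.141e+00  1.000e-03  3.104e+00] q7 1.77 F [ 0.1 -0.2  0. ] w 51.2 gf 0.0
```

View pics/v5.png

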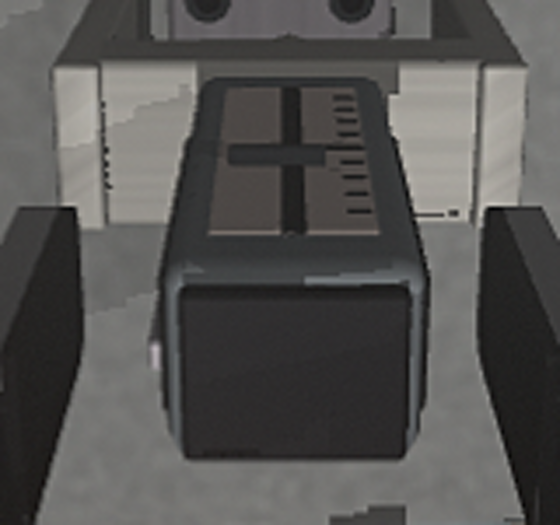

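The scale is readable: marks at crop rows 97 to 211, pointer near 155, so about 22–25 mm. I'll calibrate the pointer parallax against the zero reading in the earlier hanging picture.

```bash
python3 - <<'E'
from h import *
for f in ['w4','w5']:
    im=pickle.load(open(f+'.pkl','rb'));g=im['color'].max(2).astype(int)
    print(f,'marks'); print(g[208:262,334:344].min(1).tolist()); print('ptr',g[208:262,308:318].mean(1).round().astype(int).tolist())
a,b=[cv2.resize(pickle.load(open(f+'.pkl','rb'))['color'][205:265,290:355],(400,370),interpolation=2) for f in ('w4','w5')]
cv2.imwrite('pics/v6.png',np.hstack([a,b]))
E
```

```text
w4 marks
[83, 83, 83, 65, 49, 50, 53, 52, 51, 33, 52, 52, 25, 52, 52, 45, 46, 51, 51, 23, 52, 51, 46, 27, 53, 52, 52, 23, 51, 51, 52, 22, 52, 53, 53, 42, 33, 60, 58, 64, 31, 44, 69, 68, 69, 67, 88, 92, 43, 49, 49, 48, 49, 49]
ptr [83, 82, 84, 66, 45, 40, 50, 49, 47, 45, 66, 74, 73, 72, 72, 72, 72, 72, 72, 72, 71, 71, 71, 71, 71, 70, 70, 70, 70, 69, 69, 69, 69, 69, 68, 68, 68, 67, 66, 67, 66, 67, 65, 64, 63, 62, 86, 93, 44, 48, 49, 48, 48, 49]
w5 marks
[89, 85, 86, 90, 47, 51, 48, 54, 53, 46, 46, 53, 54, 32, 55, 55, 31, 59, 58, 59, 25, 68, 67, 44, 26, 82, 77, 63, 26, 77, 63, 76, 24, 65, 76, 75, 63, 26, 75, 75, 76, 62, 26, 75, 75, 74, 73, 83, 117, 60, 51, 52, 52, 53]
ptr [88, 87, 86, 90, 48, 52, 48, 79, 76, 76, 76, 76, 76, 76, 76, 76, 76, 76, 76, 76, 76, 77, 80, 42, 45, 50, 50, 48, 46, 61, 79, 76, 76, 76, 76, 76, 76, 76, 76, 76, 76, 76, 76, 76, 76, 75, 74, 74, 120, 61, 51, 53, 53, 53]
```

View pics/v6.png

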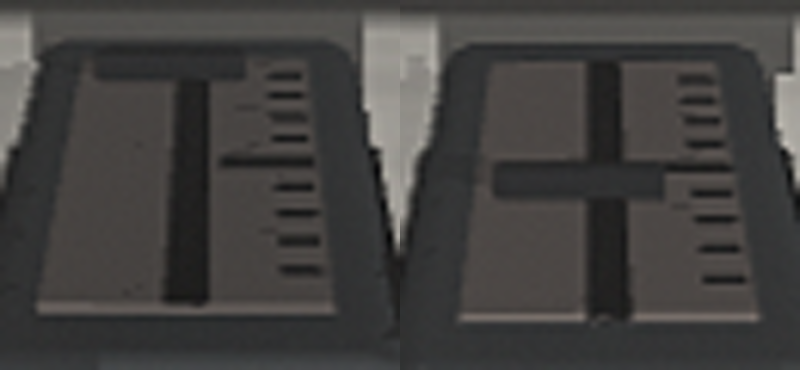

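Sample 2's pointer, calibrated against zero, gives about 25.0 mm, so it is thick and needs a clip. On to sample 3.

>>> carry_out([
  {"tx": 0,"ty": 0,"tz": 0,"twist": 0,"fingers": 0.3},
  {"tx": 0,"ty": 0,"tz": 0,"twist": 0,"fingers": 0.3},
  {"tx": 0,"ty": 0,"tz": 0,"twist": 0,"fingers": 0.3},
  {"tx": 0,"ty": 0,"tz": -0.05,"twist": 0,"fingers": 0.3},
  {"tx": 0,"ty": 0,"tz": -0.15,"twist": 0,"fingers": 0.3},
  {"tx": 0,"ty": 0,"tz": -0.2,"twist": 0,"fingers": 0.3},
  {"tx": 0,"ty": 0,"tz": 0,"twist": 0,"fingers": 0.3},
])

```text
clock: 9.22
eef_pos: [483.9, -136.0, 229.9]
tool_rot: [-3.139, 0.01, 3.104]
force: [0.3, 0.3, -4.8]
width: 28.6
gripper_force: 60.6
```

>>> carry_out([
  {"tx": -0.003,"ty": 0.148,"tz": 0,"twist": 0,"fingers": 0.3},
  {"tx": -0.003,"ty": 0.148,"tz": 0,"twist": 0,"fingers": 0.3},
  {"tx": -0.003,"ty": 0.148,"tz": 0,"twist": 0,"fingers": 0.3},
  {"tx": -0.003,"ty": 0.148,"tz": 0,"twist": 0,"fingers": 0.3},
  {"tx": -0.003,"ty": 0.148,"tz": 0,"twist": 0,"fingers": 0.3},
  {"tx": -0.003,"ty": 0.148,"tz": 0,"twist": 0,"fingers": 0.3},
  {"tx": -0.003,"ty": 0.148,"tz": 0,"twist": 0,"fingers": 0.3},
  {"tx": -0.003,"ty": 0.148,"tz": 0,"twist": 0,"fingers": 0.3},
  {"tx": -0.002,"ty": 0.148,"tz": 0,"twist": 0,"fingers": 0.3},
  {"tx": -0.002,"ty": 0.148,"tz": 0,"twist": 0.021,"fingers": 0.3},
  {"tx": 0,"ty": 0,"tz": 0,"twist": 0,"fingers": 0.3},
  {"tx": 0,"ty": 0,"tz": 0,"twist": 0,"fingers": 0.3},
])

```text
clock: 10.72
eef_pos: [505.0, 307.2, 223.9]
tool_rot: [-3.138, -0.002, 3.038]
force: [-0.6, -1.3, -3.5]
width: 29.0
gripper_force: 61.3
```

```bash
cat >> h.py <<'E'
def around(im,x=230,X=420,y=60,Y=280,z=32):
    for a,c,cn in blobs(im,135,100,6000):
        if x<c[0]<X and y<c[1]<Y: print(a,c,'px',cn.min(0),cn.max(0),'z32',*rect(onz(im,cn,z)),'z194',*rect(onz(im,cn,194)))
E
python3 - <<'E'
from h import *
s=st(); im=wshot('w6'); top(im); around(im)
E
```

```text
t 10.72 pos [505.  307.2 223.9] rpy [-3.138e+00 -2.000e-03  3.038e+00] q7 0.87 F [-0.6 -1.3 -3.5] w 29.0 gf 61.3
sample org [384.3 425.3] yaw 0.1 (np.float64(1.5), np.float64(37.7)) px [455.8  56.1]
318 [411.2  79.9] px [406  63] [425 103] z32 [426.  400.6] [16.7 39.4] 67.2 z194 [428.2 360.6] [ 9.  21.1] 67.2
852 [321.  163.8] px [301 152] [341 176] z32 [498.4 307.4] [41.6 25.1] 84.2 z194 [467.1 310.5] [22.3 13.5] 84.2
484 [260.6 232. ] px [254 210] [267 255] z32 [567.8 233.8] [12.5 53.1] 84.1 z194 [504.4 271. ] [ 6.7 28.5] 84.1
757 [278.7 227. ] px [267 210] [292 252] z32 [568.  255.4] [26.9 49.4] 84.5 z194 [504.5 282.6] [14.5 26.5] 84.5
868 [361.4 226.7] px [346 210] [373 251] z32 [576.3 342.1] [29.  49.4] 86.7 z194 [508.9 329.1] [15.6 26.5] 86.7
```

>>> carry_out([
  {"tx": 0,"ty": 0,"tz": 0.1,"twist": 0,"fingers": 0.3},
  {"tx": 0,"ty": 0,"tz": 0.1,"twist": 0,"fingers": 0.3},
  {"tx": 0,"ty": 0,"tz": 0.1,"twist": 0,"fingers": 0.3},
  {"tx": 0,"ty": 0,"tz": 0.05,"twist": 0,"fingers": 0.3},
  {"tx": 0,"ty": 0,"tz": 0.02,"twist": 0,"fingers": 0.3},
  {"tx": 0,"ty": 0,"tz": 0.012,"twist": 0,"fingers": 0.3},
  {"tx": 0,"ty": 0,"tz": 0.008,"twist": 0,"fingers": 0.3},
  {"tx": 0,"ty": 0,"tz": 0.003,"twist": 0,"fingers": 0.3},
  {"tx": 0,"ty": 0,"tz": 0,"twist": 0,"fingers": 0.3},
])

```text
clock: 11.9
eef_pos: [506.4, 308.8, 107.9]
tool_rot: [3.141, 0.001, 3.038]
force: [0.6, -0.8, -3.0]
width: 28.9
gripper_force: 61.4
```

>>> carry_out([
  {"tx": 0,"ty": 0,"tz": 0.006,"twist": 0,"fingers": 0.3},
  {"tx": 0,"ty": 0,"tz": 0.004,"twist": 0,"fingers": 0.3},
  {"tx": 0,"ty": 0,"tz": 0,"twist": 0,"fingers": 0.3},
])

```text
clock: 12.28
eef_pos: [506.6, 309.0, 105.4]
tool_rot: [3.141, 0.001, 3.038]
force: [0.1, -0.9, 5.1]
width: 28.8
gripper_force: 62.2
```

>>> carry_out([
  {"tx": 0,"ty": 0,"tz": 0,"twist": 0,"fingers": 0.6},
  {"tx": 0,"ty": 0,"tz": 0,"twist": 0,"fingers": 0.6},
  {"tx": 0,"ty": 0,"tz": 0,"twist": 0,"fingers": 0.6},
])

```text
clock: 12.65
eef_pos: [505.8, 308.7, 104.3]
tool_rot: [3.142, -0.0, 3.038]
force: [-0.8, 0.2, 0.3]
width: 51.3
gripper_force: 0.0
```

```bash
cat >> h.py <<'E'
def scale(im):
    g=im['color'].max(2).astype(int)
    print('marks',g[208:262,334:344].min(1).tolist()); print('ptr',g[208:262,300:312].min(1).tolist())
E
python3 - <<'E'
from h import *
st(); im=wshot('w7'); scale(im)
cv2.imwrite('pics/v7.png',np.hstack([cv2.resize(im['color'][205:265,290:355],(400,370),interpolation=2),cv2.resize(im['color'][120:305,220:420],(400,370))]))
E
```

```text
t 12.65 pos [505.8 308.7 104.3] rpy [ 3.142 -0.     3.038] q7 0.87 F [-0.8  0.2  0.3] w 51.3 gf 0.0
marks [58, 65, 80, 83, 83, 83, 63, 48, 49, 51, 51, 51, 30, 51, 53, 52, 45, 51, 52, 32, 53, 52, 56, 22, 57, 63, 47, 26, 63, 63, 75, 23, 62, 73, 74, 45, 34, 73, 73, 73, 33, 47, 73, 73, 74, 32, 48, 74, 72, 71, 71, 91, 111, 45]
ptr [58, 64, 80, 83, 81, 81, 74, 46, 48, 49, 48, 51, 50, 50, 49, 49, 50, 50, 48, 39, 39, 44, 45, 43, 42, 50, 50, 52, 52, 51, 51, 50, 50, 51, 54, 54, 54, 58, 66, 66, 71, 71, 71, 71, 72, 73, 72, 72, 72, 72, 71, 80, 113, 46]
```

View pics/v7.png

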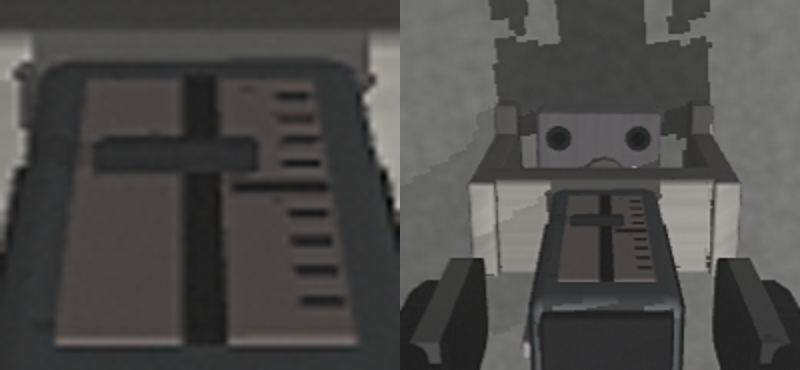

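Sample 3: the pointer's lower edge at row 172 lies between the 15 (162) and 20 (187) marks. After the zero correction that is about 15.6 mm, so no clip. The gauge sits squarely over the foot. On to sample 4.

>>> carry_out([
  {"tx": 0,"ty": 0,"tz": 0,"twist": 0,"fingers": 0.3},
  {"tx": 0,"ty": 0,"tz": 0,"twist": 0,"fingers": 0.3},
  {"tx": 0,"ty": 0,"tz": 0,"twist": 0,"fingers": 0.3},
  {"tx": 0,"ty": 0,"tz": -0.05,"twist": 0,"fingers": 0.3},
  {"tx": 0,"ty": 0,"tz": -0.15,"twist": 0,"fingers": 0.3},
  {"tx": 0,"ty": 0,"tz": -0.2,"twist": 0,"fingers": 0.3},
  {"tx": 0,"ty": 0,"tz": 0,"twist": -0.047,"fingers": 0.3},
  {"tx": 0,"ty": 0,"tz": 0,"twist": -0.047,"fingers": 0.3},
  {"tx": 0,"ty": 0,"tz": 0,"twist": 0,"fingers": 0.3},
])

```text
clock: 13.82
eef_pos: [505.5, 307.7, 224.6]
tool_rot: [-3.141, -0.001, -2.952]
force: [0.8, -0.4, -4.3]
width: 28.7
gripper_force: 60.6
```

>>> carry_out([
  {"tx": 0.044,"ty": -0.143,"tz": 0,"twist": 0,"fingers": 0.3},
  {"tx": 0.044,"ty": -0.143,"tz": 0,"twist": 0,"fingers": 0.3},
  {"tx": 0.044,"ty": -0.143,"tz": 0,"twist": 0,"fingers": 0.3},
  {"tx": 0.044,"ty": -0.143,"tz": 0,"twist": 0,"fingers": 0.3},
  {"tx": 0.044,"ty": -0.143,"tz": 0,"twist": 0,"fingers": 0.3},
  {"tx": 0.044,"ty": -0.143,"tz": 0,"twist": 0,"fingers": 0.3},
  {"tx": 0.044,"ty": -0.143,"tz": 0,"twist": 0,"fingers": 0.3},
  {"tx": 0,"ty": 0,"tz": 0,"twist": 0,"fingers": 0.3},
  {"tx": 0,"ty": 0,"tz": 0,"twist": 0,"fingers": 0.3},
])

```text
clock: 14.95
eef_pos: [472.4, -3.5, 224.5]
tool_rot: [3.141, 0.0, -2.952]
force: [-0.3, 0.2, -4.1]
width: 28.7
gripper_force: 61.2
```

```bash
python3 - <<'E'
from h import *
s=st(); im=wshot('w8'); top(im); around(im,200,450)
E
```

```text
t 14.95 pos [472.4  -3.5 224.5] rpy [ 3.141  0.    -2.952] q7 1.68 F [-0.3  0.2 -4.1] w 28.7 gf 61.2
sample org [ 489.7 -136.2] yaw -2.7 (np.float64(42.2), np.float64(4.8)) px [165.3 202.5]
1114 [318.7 167.6] px [299 152] [340 201] z32 [479.5  -3.2] [52.4 42.5] 11.5 z194 [442.2 -10.4] [28.2 22.8] 11.5
495 [260.  233.8] px [254 212] [266 257] z32 [556.3 -55.2] [53.7 12.3] 9.9 z194 [483.5 -38.4] [28.9  6.6] 9.9
780 [279.3 227.7] px [267 212] [295 252] z32 [548.8 -32.5] [47.3 30.6] 10.9 z194 [479.4 -26.2] [25.4 16.5] 10.9
675 [364.2 230.1] px [352 212] [374 255] z32 [533.8  55.4] [51.  23.3] 10.9 z194 [471.4  21.1] [27.4 12.5] 10.9
516 [381.3 234.2] px [375 212] [388 257] z32 [531.1  75.8] [53.5 12.6] 10.9 z194 [469.9  32.1] [28.8  6.8] 10.9
```

>>> carry_out([
  {"tx": 0,"ty": 0,"tz": 0.1,"twist": 0,"fingers": 0.3},
  {"tx": 0,"ty": 0,"tz": 0.1,"twist": 0,"fingers": 0.3},
  {"tx": 0,"ty": 0,"tz": 0.1,"twist": 0,"fingers": 0.3},
  {"tx": 0,"ty": 0,"tz": 0.05,"twist": 0,"fingers": 0.3},
  {"tx": 0,"ty": 0,"tz": 0.02,"twist": 0,"fingers": 0.3},
  {"tx": 0,"ty": 0,"tz": 0.012,"twist": 0,"fingers": 0.3},
  {"tx": 0,"ty": 0,"tz": 0.008,"twist": 0,"fingers": 0.3},
  {"tx": 0,"ty": 0,"tz": 0.006,"twist": 0,"fingers": 0.3},
  {"tx": 0,"ty": 0,"tz": 0.003,"twist": 0,"fingers": 0.3},
  {"tx": 0,"ty": 0,"tz": 0,"twist": 0,"fingers": 0.3},
])

```text
clock: 16.25
eef_pos: [473.0, -3.8, 104.9]
tool_rot: [-3.142, 0.001, -2.95]
force: [0.7, 0.5, -2.7]
width: 29.0
gripper_force: 61.4
```

>>> carry_out([
  {"tx": 0,"ty": 0,"tz": 0.004,"twist": 0,"fingers": 0.3},
  {"tx": 0,"ty": 0,"tz": 0.003,"twist": 0,"fingers": 0.3},
  {"tx": 0,"ty": 0,"tz": 0,"twist": 0,"fingers": 0.3},
])

```text
clock: 16.62
eef_pos: [473.2, -3.5, 104.3]
tool_rot: [-3.142, 0.002, -2.95]
force: [-2.4, 1.9, 15.1]
width: 28.8
gripper_force: 63.8
```

>>> carry_out([
  {"tx": 0,"ty": 0,"tz": 0,"twist": 0,"fingers": 0.6},
  {"tx": 0,"ty": 0,"tz": 0,"twist": 0,"fingers": 0.6},
  {"tx": 0,"ty": 0,"tz": 0,"twist": 0,"fingers": 0.6},
])

```text
clock: 17.0
eef_pos: [472.5, -4.0, 102.5]
tool_rot: [-3.142, -0.0, -2.95]
force: [0.2, -1.3, 0.6]
width: 51.3
gripper_force: 0.0
```

```bash
python3 - <<'E'
from h import *
st(); im=wshot('w9'); scale(im)
cv2.imwrite('pics/v9.png',np.hstack([cv2.resize(im['color'][205:265,290:355],(400,370),interpolation=2),cv2.resize(im['color'][120:305,220:420],(400,370))]))
E
```

```text
t 17.0 pos [472.5  -4.  102.5] rpy [-3.142 -0.    -2.95 ] q7 1.66 F [ 0.2 -1.3  0.6] w 51.3 gf 0.0
marks [60, 59, 59, 67, 84, 88, 88, 90, 68, 48, 49, 49, 52, 51, 45, 51, 52, 52, 32, 53, 53, 44, 47, 53, 55, 32, 56, 55, 58, 25, 37, 69, 67, 60, 33, 73, 73, 73, 33, 48, 66, 68, 70, 25, 63, 72, 72, 73, 32, 45, 72, 72, 72, 70]
ptr [61, 59, 58, 68, 84, 85, 85, 82, 66, 44, 50, 49, 53, 50, 53, 50, 52, 54, 52, 52, 51, 51, 50, 53, 50, 51, 51, 51, 41, 44, 49, 47, 48, 45, 60, 66, 66, 73, 73, 73, 67, 67, 73, 73, 73, 72, 73, 72, 72, 67, 68, 69, 72, 71]
```

View pics/v9.png

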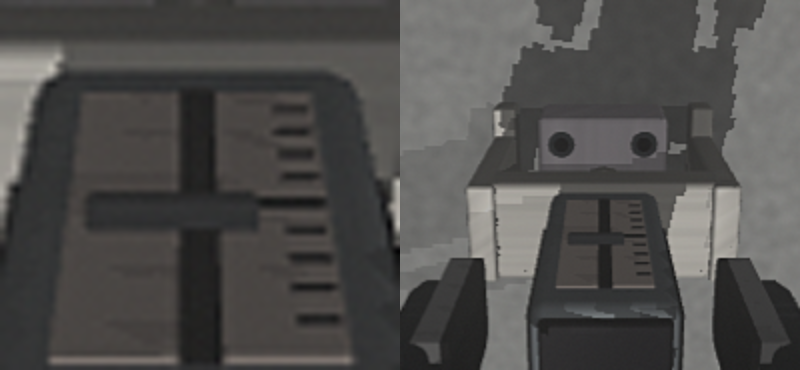

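Sample 4 reads about 23.7 mm: pointer lower edge 230, 25 mark at 229, minus the 1.5 mm zero offset. So samples 2 and 4 get clips. Returning the gauge.

>>> carry_out([
  {"tx": 0,"ty": 0,"tz": 0,"twist": 0,"fingers": 0.3},
  {"tx": 0,"ty": 0,"tz": 0,"twist": 0,"fingers": 0.3},
  {"tx": 0,"ty": 0,"tz": 0,"twist": 0,"fingers": 0.3},
  {"tx": 0,"ty": 0,"tz": -0.05,"twist": 0,"fingers": 0.3},
  {"tx": 0,"ty": 0,"tz": -0.15,"twist": 0,"fingers": 0.3},
  {"tx": 0,"ty": 0,"tz": -0.2,"twist": 0,"fingers": 0.3},
  {"tx": 0,"ty": 0,"tz": 0,"twist": 0.03,"fingers": 0.3},
  {"tx": 0,"ty": 0,"tz": 0,"twist": 0.031,"fingers": 0.3},
  {"tx": 0,"ty": 0,"tz": 0,"twist": 0,"fingers": 0.3},
])

```text
clock: 18.18
eef_pos: [471.7, -4.0, 222.0]
tool_rot: [-3.141, -0.002, -3.14]
force: [-0.3, 0.6, -3.5]
width: 29.0
gripper_force: 60.5
```

>>> carry_out([
  {"tx": -0.032,"ty": -0.16,"tz": 0,"twist": 0,"fingers": 0.3},
  {"tx": -0.032,"ty": -0.16,"tz": 0,"twist": 0,"fingers": 0.3},
  {"tx": -0.032,"ty": -0.16,"tz": 0,"twist": 0,"fingers": 0.3},
  {"tx": -0.032,"ty": -0.16,"tz": 0,"twist": 0,"fingers": 0.3},
  {"tx": -0.032,"ty": -0.16,"tz": 0,"twist": 0,"fingers": 0.3},
  {"tx": -0.032,"ty": -0.16,"tz": 0,"twist": 0,"fingers": 0.3},
  {"tx": -0.032,"ty": -0.16,"tz": 0,"twist": 0,"fingers": 0.3},
  {"tx": -0.031,"ty": -0.16,"tz": 0,"twist": 0,"fingers": 0.3},
  {"tx": 0,"ty": 0,"tz": 0,"twist": 0,"fingers": 0.3},
  {"tx": 0,"ty": 0,"tz": 0,"twist": 0,"fingers": 0.3},
])

```text
clock: 19.42
eef_pos: [548.3, -386.9, 221.0]
tool_rot: [3.139, -0.002, -3.141]
force: [0.5, 0.1, -4.2]
width: 28.6
gripper_force: 61.4
```

>>> carry_out([
  {"tx": 0,"ty": -0.002,"tz": 0.1,"twist": 0,"fingers": 0.3},
  {"tx": 0,"ty": 0,"tz": 0.1,"twist": 0,"fingers": 0.3},
  {"tx": 0,"ty": 0,"tz": 0.1,"twist": 0,"fingers": 0.3},
  {"tx": 0,"ty": 0,"tz": 0.05,"twist": 0,"fingers": 0.3},
  {"tx": 0,"ty": 0,"tz": 0.02,"twist": 0,"fingers": 0.3},
  {"tx": 0,"ty": 0,"tz": 0.012,"twist": 0,"fingers": 0.3},
  {"tx": 0,"ty": 0,"tz": 0.008,"twist": 0,"fingers": 0.3},
  {"tx": 0,"ty": 0,"tz": 0.004,"twist": 0,"fingers": 0.3},
  {"tx": 0,"ty": 0,"tz": 0,"twist": 0,"fingers": 0.3},
])

```text
clock: 20.55
eef_pos: [549.2, -388.6, 104.7]
tool_rot: [-3.141, 0.0, -3.142]
force: [0.6, -0.4, -4.0]
width: 29.0
gripper_force: 61.4
```

>>> carry_out([
  {"tx": 0,"ty": 0.002,"tz": 0.006,"twist": 0,"fingers": 0.3},
  {"tx": 0,"ty": 0,"tz": 0.004,"twist": 0,"fingers": 0.3},
  {"tx": 0,"ty": 0,"tz": 0,"twist": 0,"fingers": 0.3},
])

```text
clock: 20.92
eef_pos: [548.9, -387.7, 101.2]
tool_rot: [3.141, -0.0, -3.141]
force: [-0.7, 0.4, -4.4]
width: 28.8
gripper_force: 61.4
```

>>> carry_out([
  {"tx": 0,"ty": 0,"tz": 0.003,"twist": 0,"fingers": 0.3},
  {"tx": 0,"ty": 0,"tz": 0.002,"twist": 0,"fingers": 0.3},
  {"tx": 0,"ty": 0,"tz": 0,"twist": 0,"fingers": 0.3},
])

```text
clock: 21.3
eef_pos: [549.0, -387.8, 99.8]
tool_rot: [3.141, -0.0, -3.141]
force: [-0.2, -0.9, -3.8]
width: 28.9
gripper_force: 61.4
```

>>> carry_out([
  {"tx": 0,"ty": 0,"tz": 0.003,"twist": 0,"fingers": 0.3},
  {"tx": 0,"ty": 0,"tz": 0.002,"twist": 0,"fingers": 0.3},
  {"tx": 0,"ty": 0,"tz": 0,"twist": 0,"fingers": 0.3},
])

```text
clock: 21.68
eef_pos: [549.1, -387.8, 98.4]
tool_rot: [3.142, 0.0, -3.141]
force: [-0.2, 0.6, -4.3]
width: 29.2
gripper_force: 61.4
```

>>> carry_out([
  {"tx": 0,"ty": 0,"tz": 0.003,"twist": 0,"fingers": 0.3},
  {"tx": 0,"ty": 0,"tz": 0.002,"twist": 0,"fingers": 0.3},
  {"tx": 0,"ty": 0,"tz": 0,"twist": 0,"fingers": 0.3},
])

```text
clock: 22.05
eef_pos: [549.2, -387.8, 98.3]
tool_rot: [-3.141, 0.001, -3.141]
force: [-2.1, 2.6, 5.6]
width: 28.8
gripper_force: 62.9
```

>>> carry_out([
  {"tx": 0,"ty": 0,"tz": 0,"twist": 0,"fingers": 0.7},
  {"tx": 0,"ty": 0,"tz": 0,"twist": 0,"fingers": 1},
  {"tx": 0,"ty": 0,"tz": 0,"twist": 0,"fingers": 1},
  {"tx": 0,"ty": 0,"tz": 0,"twist": 0,"fingers": 1},
  {"tx": 0,"ty": 0,"tz": -0.1,"twist": 0,"fingers": 1},
  {"tx": 0,"ty": 0,"tz": -0.2,"twist": 0,"fingers": 1},
  {"tx": 0,"ty": 0,"tz": -0.2,"twist": 0,"fingers": 1},
  {"tx": 0,"ty": 0,"tz": -0.05,"twist": 0,"fingers": 1},
  {"tx": 0,"ty": 0,"tz": 0,"twist": 0,"fingers": 1},
])

```text
clock: 23.18
eef_pos: [549.4, -388.1, 262.8]
tool_rot: [-3.141, 0.002, -3.141]
force: [-0.0, -0.5, -0.3]
width: 85.7
gripper_force: 0.0
```

```bash
cat >> h.py <<'E'
def tri(ims,pxs):
    A=np.zeros((3,3));b=np.zeros(3)
    for im,p in zip(ims,pxs):
        o,v=ray(im,[p]); v=v[0]/np.linalg.norm(v[0]); M=np.eye(3)-np.outer(v,v); A+=M;b+=M@o
    return np.linalg.solve(A,b).round(1)
E
python3 - <<'E'
from h import *
st(); w=wshot('w10'); a=shot('scene'); b=shot('side')
print('monitor corner',tri([a,b],[(412,152),(413,137)]),'mon top right',tri([a,b],[(421,43),(424,14)]))
print('basket rim left',tri([a,b],[(420,180),(421,178)]))
top(w)
g=w['color'].max(2)
# gauge block top now
m=(g<75).astype(np.uint8)[100:230,230:400]
n,l,s,ce=cv2.connectedComponentsWithStats(m)
for i in range(1,n):
    if s[i,4]>300: print(s[i],ce[i]+[230,100])
# clips tops in scene(c1 crop coords ->px) and side: handle tips pairs
E
```

```text
t 23.18 pos [ 549.4 -388.1  262.8] rpy [-3.141e+00  2.000e-03 -3.141e+00] q7 2.16 F [-0.  -0.5 -0.3] w 85.7 gf 0.0
monitor corner [ 802.9 -153.3  259.9] mon top right [ 746.2 -152.5  608.3]
basket rim left [ 889.9 -170.2   95.5]
sample org [ 489.2 -136.7] yaw -2.2 (np.float64(42.8), np.float64(5.1)) px [577.3 140.7]
[ 14   0  18  36 366] [253.88251366 113.59562842]
[ 73  61  36  38 345] [320.54782609 170.22608696]
[ 76  78  31  26 800] [321.0975 190.5625]
```

>>> carry_out([
  {"tx": 0,"ty": 0,"tz": 0,"twist": 0.05,"fingers": 1},
  {"tx": 0,"ty": 0,"tz": 0,"twist": 0.05,"fingers": 1},
  {"tx": 0,"ty": 0,"tz": 0,"twist": 0.05,"fingers": 1},
  {"tx": 0,"ty": 0,"tz": 0,"twist": 0.05,"fingers": 1},
  {"tx": 0,"ty": 0,"tz": 0,"twist": 0.05,"fingers": 1},
  {"tx": 0,"ty": 0,"tz": 0,"twist": 0.05,"fingers": 1},
  {"tx": 0,"ty": 0,"tz": 0,"twist": 0.05,"fingers": 1},
  {"tx": 0,"ty": 0,"tz": 0,"twist": 0.05,"fingers": 1},
  {"tx": 0,"ty": 0,"tz": 0,"twist": 0.05,"fingers": 1},
  {"tx": 0,"ty": 0,"tz": 0,"twist": 0.05,"fingers": 1},
  {"tx": 0,"ty": 0,"tz": 0,"twist": 0,"fingers": 1},
])

```text
clock: 24.7
eef_pos: [548.4, -387.2, 259.8]
tool_rot: [-3.138, -0.001, 1.572]
force: [0.3, 0.2, 0.0]
width: 85.3
gripper_force: 0.0
```

>>> carry_out([
  {"tx": 0.145,"ty": 0.06,"tz": 0,"twist": 0,"fingers": 1},
  {"tx": 0.145,"ty": 0.06,"tz": 0,"twist": 0,"fingers": 1},
  {"tx": 0.145,"ty": 0.06,"tz": 0,"twist": 0,"fingers": 1},
  {"tx": 0.145,"ty": 0.06,"tz": 0,"twist": 0,"fingers": 1},
  {"tx": 0.145,"ty": 0.06,"tz": 0,"twist": 0,"fingers": 1},
  {"tx": 0,"ty": 0,"tz": 0,"twist": 0,"fingers": 1},
  {"tx": 0,"ty": 0,"tz": 0,"twist": 0,"fingers": 1},
])

```text
clock: 25.58
eef_pos: [638.4, -170.9, 261.1]
tool_rot: [-3.14, 0.001, 1.573]
force: [-0.2, -0.9, 0.1]
width: 85.2
gripper_force: 0.0
```

```bash
python3 - <<'E'
from h import *
st(); w=wshot('w11'); top(w)
E
```

```text
t 25.57 pos [ 638.4 -170.9  261.1] rpy [-3.140e+00  1.000e-03  1.573e+00] q7 0.47 F [-0.2 -0.9  0.1] w 85.2 gf 0.0
```

View pics/w11.png

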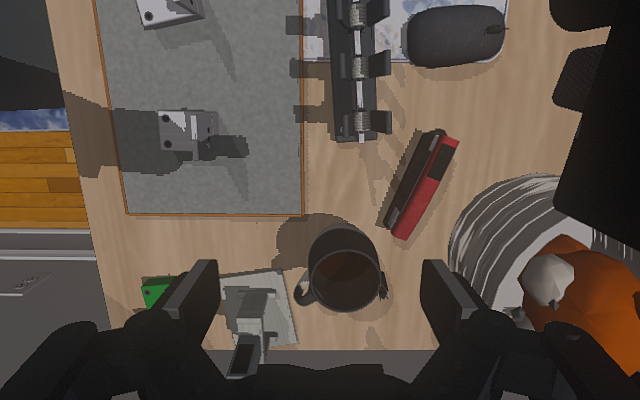

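The wrist view shows three clips on the rail: barrels at (359,122), (357,65) and (357,13), with handles spreading left and right. The strip is bright between them.

```bash
python3 - <<'E'
from h import *
w=pickle.load(open('w11.pkl','rb'))
b=onz(w,[(359,122),(357,65),(357,13)],74); print('barrel',b.round(1))
st=onz(w,[(357,38),(357,90),(362,138)],62); print('strip',st.round(1))
h=onz(w,[(332,122),(388,118),(328,66),(388,62)],112); print('handles',h.round(1))
g=w['color'].max(2)
print('row122',g[122,315:405].tolist()); print('row90',g[90,330:390].tolist()); print('col359',g[85:150,359].tolist())
cv2.imwrite('pics/v11.png',cv2.resize(w['color'][0:160,290:410],(450,600),interpolation=2))
E
```

```text
barrel [[ 676.1 -123.3   74. ]
 [ 672.4  -70.7   74. ]
 [ 671.   -26.3   74. ]]
strip [[ 672.8  -45.5   62. ]
 [ 674.4  -93.1   62. ]
 [ 681.1 -140.3   62. ]]
handles [[ 648.3 -120.6  112. ]
 [ 697.  -117.   112. ]
 [ 644.3  -74.6  112. ]
 [ 694.4  -71.2  112. ]]
row122 [77, 75, 144, 164, 102, 77, 80, 79, 80, 79, 79, 81, 85, 88, 88, 88, 89, 89, 92, 57, 45, 53, 53, 53, 52, 52, 48, 50, 59, 67, 75, 81, 71, 55, 54, 55, 53, 55, 47, 70, 77, 82, 93, 117, 127, 134, 149, 85, 77, 74, 80, 79, 73, 68, 62, 53, 47, 48, 47, 48, 47, 48, 48, 47, 47, 47, 48, 48, 48, 47, 47, 56, 64, 70, 79, 72, 54, 166, 159, 156, 156, 158, 159, 160, 136, 139, 138, 137, 133, 130]
row90 [89, 91, 52, 44, 50, 51, 49, 50, 50, 49, 48, 48, 52, 49, 49, 50, 50, 49, 50, 51, 48, 51, 56, 55, 60, 50, 64, 177, 168, 158, 167, 183, 81, 62, 66, 67, 67, 67, 66, 67, 67, 67, 67, 67, 61, 55, 114, 144, 139, 137, 138, 138, 137, 139, 140, 141, 141, 142, 142, 142]
col359 [159, 158, 158, 159, 157, 158, 158, 165, 169, 169, 169, 169, 170, 171, 170, 172, 173, 173, 161, 161, 159, 165, 101, 61, 50, 44, 42, 109, 130, 128, 127, 108, 124, 133, 110, 110, 138, 127, 130, 136, 112, 131, 132, 114, 136, 142, 63, 49, 125, 158, 154, 154, 153, 152, 171, 169, 165, 171, 128, 135, 135, 135, 132, 131, 135]
```

View pics/v11.png

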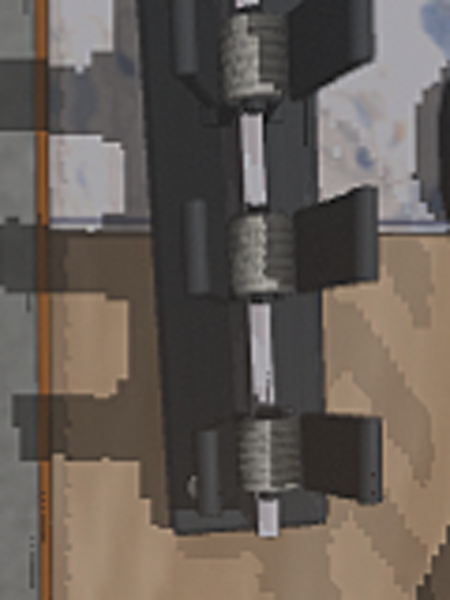

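```bash
python3 - <<'E'
from h import *
w=pickle.load(open('w11.pkl','rb'))
f=lambda c:[(290+x/3.75-.4,y/3.75-.4) for x,y in c]
H=onz(w,f([(197,473),(382,459), (186,248),(378,233)]),114); print('handle outer tops',H.round(1),'mids',(H[0]+H[1]).round(1)/2,(H[2]+H[3]).round(1)/2, 'sep',np.linalg.norm(H[0]-H[1]))
S=onz(w,f([(252,160),(260,350),(268,515)]),62); print('strip',S.round(1), np.degrees(np.arctan2(S[0,0]-S[2,0],S[2,1]-S[0,1])))
B=onz(w,f([(271,456),(261,252)]),74); print('barrel',B.round(1))
print('handle y ext',onz(w,f([(382,415),(382,503),(208,430),(208,515)]),114)[:,1].round(1))
E
```

```text
handle outer tops [[ 657.1 -123.6  114. ]
 [ 699.9 -120.2  114. ]
 [ 653.6  -74.5  114. ]
 [ 696.   -71.2  114. ]] mids [ 678.45 -121.9   114.  ] [674.8  -72.85 114.  ] sep 42.9264833007502
strip [[ 672.8  -49.3   62. ]
 [ 676.4  -95.9   62. ]
 [ 680.1 -139.3   62. ]] -175.37056369330304
barrel [[ 678.9 -122.5   74. ]
 [ 674.5  -72.3   74. ]]
handle y ext [-110.3 -130.3 -113.9 -133.3]
```

>>> carry_out([
  {"tx": 0,"ty": 0,"tz": 0,"twist": -0.025,"fingers": 1},
  {"tx": 0.076,"ty": 0.074,"tz": 0,"twist": 0,"fingers": 1},
  {"tx": 0.075,"ty": 0.073,"tz": 0,"twist": 0,"fingers": 1},
  {"tx": 0,"ty": 0,"tz": 0.13,"twist": 0,"fingers": 1},
  {"tx": 0,"ty": 0,"tz": 0.13,"twist": 0,"fingers": 1},
  {"tx": 0,"ty": 0,"tz": 0.13,"twist": 0,"fingers": 1},
  {"tx": 0,"ty": 0,"tz": 0,"twist": 0,"fingers": 1},
  {"tx": 0,"ty": 0,"tz": 0,"twist": 0,"fingers": 1},
])

```text
clock: 26.62
eef_pos: [680.1, -123.4, 146.4]
tool_rot: [3.14, 0.001, 1.648]
force: [0.4, 0.5, 0.1]
width: 85.1
gripper_force: 0.0
```

>>> carry_out([
  {"tx": 0.003,"ty": -0.004,"tz": 0.06,"twist": 0,"fingers": 1},
  {"tx": 0,"ty": 0,"tz": 0.06,"twist": 0,"fingers": 1},
  {"tx": 0,"ty": 0,"tz": 0.05,"twist": 0,"fingers": 1},
  {"tx": 0,"ty": 0,"tz": 0,"twist": 0,"fingers": 1},
  {"tx": 0,"ty": 0,"tz": 0,"twist": 0,"fingers": 0.5},
  {"tx": 0,"ty": 0,"tz": 0,"twist": 0,"fingers": 0.4},
  {"tx": 0,"ty": 0,"tz": 0,"twist": 0,"fingers": 0.2},
  {"tx": 0,"ty": 0,"tz": 0,"twist": 0,"fingers": 0.2},
  {"tx": 0,"ty": 0,"tz": 0,"twist": 0,"fingers": 0.2},
])

```text
clock: 27.75
eef_pos: [678.6, -120.8, 94.7]
tool_rot: [3.141, 0.0, 1.65]
force: [-0.8, -0.5, 0.1]
width: 17.3
gripper_force: 0.0
```

```bash
python3 - <<'E'
from h import *
st(); w=wshot('w12'); shot('side','sd12.png'); top(w)
E
```

```text
t 27.75 pos [ 678.6 -120.8   94.7] rpy [3.141 0.    1.65 ] q7 0.51 F [-0.8 -0.5  0.1] w 17.3 gf 0.0
```

The fingers closed on nothing, at 17.3 mm with no force. I'll look.

```bash
python3 - <<'E'
from h import *
w=pickle.load(open('w12.pkl','rb')); s=cv2.imread('pics/sd12.png')
cv2.imwrite('pics/v12.png',np.vstack([cv2.resize(w['color'][150:400,160:480],(400,300)),cv2.resize(s[140:260,300:460],(400,300),interpolation=2)]))
E
```

```text
(no output)
```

View pics/v12.png

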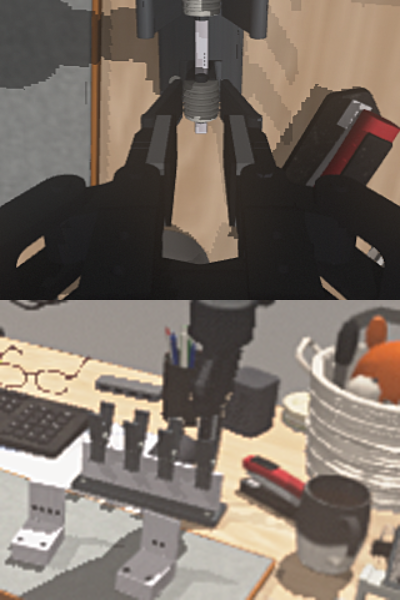

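```bash
python3 - <<'E'
from h import *
w=pickle.load(open('w12.pkl','rb'))
print(onz(w,[(322,231)],74).round(1)); e=ctrl.read_state()['eef_pos']
for dz in (-11,0,8,19): print(dz,proj(w,[e+[0,0,dz]]).round(), proj(w,[e+[12,0,dz],e+[-12,0,dz]]).round().tolist())
cv2.imwrite('pics/v13.png',cv2.resize(w['color'][190:370,230:430],(660,594),interpolation=2))
E
```

```text
[[ 679.2 -120.4   74. ]]
-11 [[319. 238.]] [[341.0, 239.0], [296.0, 236.0]]
0 [[319. 246.]] [[342.0, 248.0], [295.0, 245.0]]
8 [[319. 253.]] [[343.0, 255.0], [294.0, 252.0]]
19 [[319. 264.]] [[345.0, 266.0], [292.0, 262.0]]
```

View pics/v13.png

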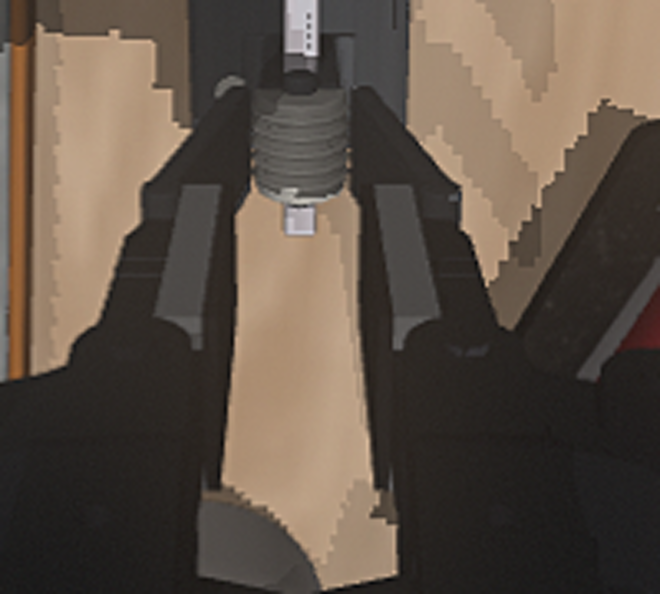

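The barrel at (300,140) is still on the strip, but it's unclear whether the handles are inside or outside the fingers. I'll close a bit further as a test.

>>> carry_out([
  {"tx": 0,"ty": 0,"tz": 0,"twist": 0,"fingers": 0.05},
  {"tx": 0,"ty": 0,"tz": 0,"twist": 0,"fingers": 0.05},
  {"tx": 0,"ty": 0,"tz": 0,"twist": 0,"fingers": 0.05},
])

```text
clock: 28.22
eef_pos: [678.0, -120.9, 93.7]
tool_rot: [-3.141, -0.0, 1.649]
force: [-0.2, 0.9, -0.8]
width: 4.6
gripper_force: 0.0
```

```bash
python3 - <<'E'
from h import *
st(); w=wshot('w13')
for f in ('w11',):
  pass
cv2.imwrite('pics/v14.png',cv2.resize(w['color'][190:370,230:430],(660,594),interpolation=2))
E
```

```text
t 28.23 pos [ 678.  -120.9   93.7] rpy [-3.141 -0.     1.649] q7 0.51 F [-0.2  0.9 -0.8] w 4.6 gf 0.0
```

Nothing is held, so the clip wasn't squeezed. I've now used up the picture-viewing allowance (slightly over it), so from here I check numerically. I'll lift straight up and compare with the earlier view from the same pose.

>>> carry_out([
  {"tx": 0,"ty": 0,"tz": -0.05,"twist": 0,"fingers": 0.05},
  {"tx": 0,"ty": 0,"tz": -0.15,"twist": 0,"fingers": 0.05},
  {"tx": 0,"ty": 0,"tz": -0.18,"twist": 0,"fingers": 0.05},
  {"tx": 0,"ty": 0,"tz": -0.18,"twist": 0,"fingers": 1},
  {"tx": -0.075,"ty": -0.07,"tz": 0,"twist": 0,"fingers": 1},
  {"tx": -0.085,"ty": -0.066,"tz": 0,"twist": 0.024,"fingers": 1},
  {"tx": 0,"ty": 0,"tz": 0,"twist": 0,"fingers": 1},
  {"tx": 0,"ty": 0,"tz": 0,"twist": 0,"fingers": 1},
  {"tx": 0,"ty": 0,"tz": 0,"twist": 0,"fingers": 1},
])

```text
clock: 29.4
eef_pos: [641.5, -170.9, 261.2]
tool_rot: [-3.141, -0.001, 1.575]
force: [-0.4, 0.6, 0.7]
width: 85.3
gripper_force: 0.0
```

```bash
python3 - <<'E'
from h import *
st(); w=wshot('w14'); a=pickle.load(open('w11.pkl','rb'))
d=cv2.absdiff(a['color'],w['color']).max(2)
# clip-local comparison by template matching of the old clip patches
for n,(x0,x1,y0,y1) in dict(clipA=(328,398,104,145),clipB=(328,398,48,85),barrelA=(352,372,110,134),handRA=(376,396,106,138),handLA=(338,352,112,140)).items():
    t=a['color'][y0:y1,x0:x1]; r=cv2.matchTemplate(w['color'][max(0,y0-25):y1+25,x0-25:x1+25],t,cv2.TM_CCOEFF_NORMED); _,v,_,l=cv2.minMaxLoc(r)
    print(n,round(v,3),'shift',l[0]-25,l[1]-min(25,y0))
E
```

```text
t 29.4 pos [ 641.5 -170.9  261.2] rpy [-3.141e+00 -1.000e-03  1.575e+00] q7 0.47 F [-0.4  0.6  0.7] w 85.3 gf 0.0
clipA 0.94 shift -3 0
clipB 0.956 shift -3 0
barrelA 0.903 shift -3 0
handRA 0.945 shift -4 0
handLA 0.859 shift -4 1
```

Clip A hasn't moved. I'll repeat the approach and close in small steps, watching width and force.

>>> carry_out([
  {"tx": 0,"ty": 0,"tz": 0,"twist": -0.025,"fingers": 1},
  {"tx": 0.076,"ty": 0.068,"tz": 0,"twist": 0,"fingers": 1},
  {"tx": 0.076,"ty": 0.068,"tz": 0,"twist": 0,"fingers": 1},
  {"tx": 0,"ty": 0,"tz": 0.14,"twist": 0,"fingers": 1},
  {"tx": 0,"ty": 0,"tz": 0.14,"twist": 0,"fingers": 1},
  {"tx": 0,"ty": 0,"tz": 0.14,"twist": 0,"fingers": 1},
  {"tx": 0,"ty": 0,"tz": 0.13,"twist": 0,"fingers": 1},
  {"tx": 0,"ty": 0,"tz": 0,"twist": 0,"fingers": 1},
  {"tx": 0,"ty": 0,"tz": 0,"twist": 0,"fingers": 0.6},
  {"tx": 0,"ty": 0,"tz": 0,"twist": 0,"fingers": 0.6},
  {"tx": 0,"ty": 0,"tz": 0,"twist": 0,"fingers": 0.6},
])

```text
clock: 30.82
eef_pos: [679.1, -123.3, 98.5]
tool_rot: [3.139, 0.001, 1.653]
force: [-0.7, -0.2, 0.6]
width: 51.2
gripper_force: 0.0
```

```bash
python3 - <<'E'
from h import *
s=st(); w=wshot('w15')
e=s['eef_pos']; c=np.array([678.8,-122.2,70]); t=np.radians(4.6)
ux=np.array([np.cos(t),np.sin(t),0]);uy=np.array([-np.sin(t),np.cos(t),0])
for n,p in dict(barrel=c,htopL=c-21*ux+[0,0,44],htopR=c+21*ux+[0,0,44],htopLf=c-21*ux+10*uy+[0,0,44],htopRf=c+21*ux+10*uy+[0,0,44],padtipL=e-26*ux+11*uy-[0,0,11],padtipR=e+26*ux+11*uy-[0,0,11]).items(): print(n,proj(w,[p]).round())
b=w['color'].max(2)
for r in range(220,300,10): print(r,b[r,240:400:4].tolist())
E
```

```text
t 30.82 pos [ 679.1 -123.3   98.5] rpy [3.139e+00 1.000e-03 1.653e+00] q7 0.51 F [-0.7 -0.2  0.6] w 51.2 gf 0.0
barrel [[320. 225.]]
htopL [[275. 259.]]
htopR [[367. 259.]]
htopLf [[274. 239.]]
htopRf [[368. 239.]]
padtipL [[271. 219.]]
padtipR [[371. 219.]]
220 [123, 160, 186, 185, 183, 186, 182, 177, 176, 177, 190, 104, 53, 51, 50, 49, 46, 85, 81, 101, 114, 93, 75, 76, 50, 51, 56, 53, 126, 162, 163, 163, 161, 161, 158, 184, 178, 174, 174, 174]
230 [121, 157, 187, 188, 188, 189, 182, 175, 178, 183, 138, 55, 53, 49, 49, 49, 48, 87, 86, 107, 111, 98, 75, 71, 50, 53, 53, 53, 56, 55, 186, 185, 160, 161, 160, 159, 178, 173, 173, 175]
240 [140, 156, 179, 189, 189, 184, 178, 177, 136, 62, 62, 55, 51, 51, 51, 51, 37, 90, 79, 101, 116, 96, 78, 118, 46, 54, 54, 54, 53, 56, 60, 60, 140, 162, 159, 157, 154, 153, 181, 111]
250 [143, 123, 75, 75, 60, 41, 179, 181, 165, 62, 60, 55, 55, 54, 51, 179, 176, 175, 176, 174, 176, 125, 160, 159, 163, 120, 53, 54, 54, 57, 61, 58, 186, 182, 183, 43, 76, 77, 78, 107]
260 [81, 76, 78, 61, 49, 47, 184, 181, 196, 60, 60, 56, 56, 64, 178, 177, 177, 176, 178, 182, 177, 173, 175, 163, 164, 166, 163, 63, 55, 59, 61, 58, 190, 179, 191, 47, 48, 77, 77, 76]
270 [77, 77, 55, 47, 49, 50, 177, 182, 190, 59, 60, 74, 182, 178, 178, 176, 180, 182, 183, 176, 173, 176, 181, 187, 165, 164, 162, 165, 174, 59, 61, 58, 170, 155, 96, 46, 45, 45, 75, 74]
280 [76, 56, 46, 49, 48, 48, 166, 182, 178, 171, 173, 174, 179, 181, 184, 183, 184, 179, 175, 171, 174, 178, 182, 187, 166, 165, 162, 165, 165, 187, 199, 167, 162, 86, 54, 45, 43, 42, 45, 54]
290 [52, 46, 45, 47, 46, 47, 179, 181, 178, 170, 174, 177, 180, 186, 188, 183, 175, 172, 172, 172, 174, 178, 183, 188, 170, 164, 188, 189, 183, 187, 187, 193, 82, 84, 64, 43, 43, 42, 43, 42]
```

The numbers show the fingertips at about z 120 with the TCP at 98, so the fingers closed above the handles, and the tips reach roughly 30 mm less than assumed. I'll go lower and watch the force.

>>> carry_out([
  {"tx": 0,"ty": 0,"tz": 0,"twist": 0,"fingers": 0.8},
  {"tx": 0,"ty": 0,"tz": 0,"twist": 0,"fingers": 0.8},
  {"tx": 0,"ty": 0,"tz": 0.03,"twist": 0,"fingers": 0.8},
  {"tx": 0,"ty": 0,"tz": 0.03,"twist": 0,"fingers": 0.8},
  {"tx": 0,"ty": 0,"tz": 0.02,"twist": 0,"fingers": 0.8},
  {"tx": 0,"ty": 0,"tz": 0,"twist": 0,"fingers": 0.6},
  {"tx": 0,"ty": 0,"tz": 0,"twist": 0,"fingers": 0.6},
  {"tx": 0,"ty": 0,"tz": 0,"twist": 0,"fingers": 0.6},
])

```text
clock: 31.88
eef_pos: [678.4, -123.3, 73.2]
tool_rot: [3.141, 0.0, 1.653]
force: [0.3, 0.3, -0.5]
width: 51.4
gripper_force: 0.0
```

```bash
python3 - <<'E'
from h import *
s=st(); w=wshot('w16')
c=np.array([678.8,-122.2,70]); t=np.radians(4.6)
ux=np.array([np.cos(t),np.sin(t),0]);uy=np.array([-np.sin(t),np.cos(t),0])
for n,p in dict(barrel=c,htopL=c-21*ux+[0,0,44],htopR=c+21*ux+[0,0,44],htopLf=c-21*ux+10*uy+[0,0,44],htopRf=c+21*ux+10*uy+[0,0,44]).items(): print(n,proj(w,[p]).round())
b=w['color'].max(2)
for r in range(220,330,10): print(r,b[r,230:410:4].tolist())
E
```

```text
t 31.88 pos [ 678.4 -123.3   73.2] rpy [3.141 0.    1.653] q7 0.52 F [ 0.3  0.3 -0.5] w 51.4 gf 0.0
barrel [[322. 243.]]
htopL [[268. 289.]]
htopR [[377. 290.]]
htopLf [[267. 266.]]
htopRf [[378. 266.]]
220 [133, 149, 170, 191, 187, 185, 189, 194, 193, 190, 184, 100, 106, 106, 51, 57, 53, 111, 53, 56, 46, 44, 70, 51, 110, 49, 45, 87, 77, 75, 78, 76, 176, 171, 170, 170, 169, 187, 186, 190, 191, 190, 163, 158, 181]
230 [128, 151, 167, 194, 192, 189, 194, 195, 190, 185, 183, 186, 200, 109, 53, 60, 51, 51, 47, 64, 69, 64, 86, 86, 87, 84, 84, 72, 53, 53, 77, 75, 174, 170, 170, 170, 167, 168, 165, 191, 187, 182, 181, 181, 182]
240 [128, 148, 165, 186, 196, 195, 195, 195, 186, 184, 186, 190, 193, 192, 121, 54, 52, 49, 48, 87, 92, 103, 96, 91, 92, 94, 84, 66, 53, 52, 55, 55, 171, 166, 192, 168, 167, 167, 167, 167, 185, 181, 180, 182, 183]
250 [125, 154, 164, 189, 72, 77, 78, 45, 170, 185, 190, 196, 126, 56, 55, 50, 51, 51, 51, 101, 82, 135, 108, 117, 98, 81, 79, 78, 53, 53, 52, 53, 55, 55, 193, 191, 192, 85, 46, 81, 78, 72, 180, 185, 194]
260 [126, 59, 51, 79, 79, 80, 49, 48, 47, 186, 146, 5
[... 674 characters left out ...]
170, 171, 186, 52, 53, 58, 60, 57, 44, 44, 43, 42, 40, 41, 76, 76]
300 [43, 58, 80, 46, 43, 45, 46, 46, 201, 203, 61, 61, 58, 140, 187, 190, 192, 195, 191, 185, 182, 180, 183, 160, 165, 191, 195, 172, 172, 194, 198, 201, 196, 60, 57, 58, 55, 89, 41, 42, 41, 37, 43, 97, 30]
310 [40, 42, 41, 45, 41, 44, 43, 135, 190, 187, 109, 48, 111, 188, 188, 195, 196, 192, 182, 179, 179, 182, 159, 163, 166, 169, 198, 176, 173, 188, 196, 193, 191, 209, 42, 55, 58, 85, 40, 40, 37, 38, 42, 35, 37]
320 [40, 41, 43, 42, 44, 43, 28, 192, 190, 182, 178, 178, 180, 188, 192, 193, 187, 182, 179, 179, 179, 163, 160, 162, 166, 170, 173, 188, 171, 167, 194, 191, 195, 201, 109, 107, 105, 113, 41, 40, 37, 42, 36, 36, 35]
```

>>> carry_out([
  {"tx": 0,"ty": 0.002,"tz": 0.013,"twist": 0,"fingers": 0.6},
  {"tx": 0,"ty": 0,"tz": 0,"twist": 0,"fingers": 0.5},
  {"tx": 0,"ty": 0,"tz": 0,"twist": 0,"fingers": 0.45},
  {"tx": 0,"ty": 0,"tz": 0,"twist": 0,"fingers": 0.4},
  {"tx": 0,"ty": 0,"tz": 0,"twist": 0,"fingers": 0.3},
  {"tx": 0,"ty": 0,"tz": 0,"twist": 0,"fingers": 0.2},
  {"tx": 0,"ty": 0,"tz": 0,"twist": 0,"fingers": 0.2},
  {"tx": 0,"ty": 0,"tz": 0,"twist": 0,"fingers": 0.2},
])

```text
clock: 32.92
eef_pos: [679.0, -124.0, 71.7]
tool_rot: [3.14, 0.001, 1.652]
force: [-2.9, 0.8, 14.5]
width: 22.1
gripper_force: 60.4
```

>>> carry_out([
  {"tx": 0,"ty": 0,"tz": -0.03,"twist": 0,"fingers": 0.2},
  {"tx": 0,"ty": 0,"tz": -0.07,"twist": 0,"fingers": 0.2},
  {"tx": 0,"ty": 0,"tz": -0.12,"twist": 0,"fingers": 0.2},
  {"tx": 0,"ty": 0,"tz": -0.12,"twist": 0,"fingers": 0.2},
  {"tx": 0,"ty": 0,"tz": 0,"twist": 0.038,"fingers": 0.2},
  {"tx": -0.016,"ty": -0.135,"tz": 0,"twist": 0,"fingers": 0.2},
  {"tx": -0.016,"ty": -0.135,"tz": 0,"twist": 0,"fingers": 0.2},
  {"tx": -0.016,"ty": -0.135,"tz": 0,"twist": 0,"fingers": 0.2},
  {"tx": -0.016,"ty": -0.134,"tz": 0,"twist": 0,"fingers": 0.2},
  {"tx": 0,"ty": 0,"tz": 0,"twist": 0,"fingers": 0.2},
  {"tx": 0,"ty": 0,"tz": 0,"twist": 0,"fingers": 0.2},
])

```text
clock: 34.3
eef_pos: [517.9, -136.2, 171.9]
tool_rot: [3.139, 0.0, 1.534]
force: [0.4, 0.6, -1.0]
width: 22.2
gripper_force: 59.0
```

```bash
python3 - <<'E'
from h import *
s=st(); w=wshot('w17'); top(w)
b=w['color'].max(2)
for r in range(210,330,10): print(r,b[r,250:390:4].tolist())
print('plate ends',proj(w,[[516.6,-137.1,87]]),'tcp',proj(w,[s['eef_pos']]))
E
```

```text
t 34.3 pos [ 517.9 -136.2  171.9] rpy [3.139 0.    1.534] q7 0.5 F [ 0.4  0.6 -1. ] w 22.2 gf 59.0
sample org [ 489.5 -133.3] yaw -2.2 (np.float64(36.0), np.float64(4.5)) px [318.  194.6]
210 [118, 118, 119, 120, 122, 105, 108, 109, 102, 106, 49, 51, 49, 37, 106, 102, 77, 182, 114, 106, 105, 73, 49, 71, 74, 119, 116, 120, 121, 116, 123, 121, 116, 118, 118]
220 [120, 121, 120, 119, 116, 114, 120, 123, 130, 123, 49, 52, 47, 48, 45, 128, 102, 58, 87, 122, 42, 49, 55, 64, 72, 106, 119, 118, 119, 116, 117, 119, 118, 120, 121]
230 [114, 119, 116, 115, 118, 119, 119, 121, 116, 119, 44, 46, 45, 45, 79, 75, 74, 75, 79, 73, 74, 71, 45, 42, 71, 107, 117, 116, 117, 117, 116, 119, 119, 124, 121]
240 [118, 117, 117, 118, 118, 119, 116, 120, 119, 119, 46, 45, 46, 42, 62, 84, 77, 76, 75, 72, 73, 66, 44, 44, 64, 105, 115, 121, 119, 123, 124, 117, 119, 122, 117]
250 [120, 122, 119, 120, 117, 115, 119, 90, 68, 67, 47, 46, 43, 37, 64, 65, 96, 94, 94, 82, 64, 71, 44, 43, 44, 64, 68, 66, 119, 118, 117, 115, 118, 120, 118]
260 [123, 120, 117, 125, 41, 41, 39, 67, 68, 68, 44, 43, 43, 32, 59, 71, 65, 64, 79,
[... 374 characters left out ...]
9, 149]
290 [31, 41, 40, 41, 41, 37, 39, 61, 70, 44, 41, 44, 48, 28, 164, 162, 161, 161, 166, 161, 164, 169, 45, 50, 47, 39, 40, 82, 46, 38, 38, 36, 36, 36, 36]
300 [40, 39, 38, 37, 40, 38, 38, 38, 40, 40, 38, 45, 45, 32, 168, 163, 164, 161, 165, 162, 163, 172, 46, 50, 48, 36, 40, 36, 39, 35, 35, 37, 32, 35, 33]
310 [37, 38, 36, 38, 37, 36, 38, 40, 37, 38, 36, 45, 45, 33, 167, 162, 167, 161, 165, 163, 166, 175, 47, 49, 47, 37, 42, 38, 37, 36, 35, 34, 35, 34, 33]
320 [35, 34, 36, 37, 36, 37, 37, 39, 37, 39, 31, 166, 165, 158, 162, 163, 167, 161, 164, 165, 167, 167, 166, 166, 168, 34, 39, 35, 38, 36, 33, 35, 32, 34, 31]
plate ends [[318.23159884 199.5577359 ]] tcp [[320.62527749 247.21800988]]
```

>>> carry_out([
  {"tx": -0.006,"ty": -0.004,"tz": 0.05,"twist": 0,"fingers": 0.2},
  {"tx": 0,"ty": 0,"tz": 0.05,"twist": 0,"fingers": 0.2},
  {"tx": 0,"ty": 0,"tz": 0.05,"twist": 0,"fingers": 0.2},
  {"tx": 0,"ty": 0,"tz": 0.05,"twist": 0,"fingers": 0.2},
  {"tx": 0,"ty": 0,"tz": 0.03,"twist": 0,"fingers": 0.2},
  {"tx": 0,"ty": 0,"tz": 0.018,"twist": 0,"fingers": 0.2},
  {"tx": 0,"ty": 0,"tz": 0,"twist": 0,"fingers": 0.2},
  {"tx": 0,"ty": 0,"tz": 0,"twist": 0,"fingers": 0.2},
])

```text
clock: 35.35
eef_pos: [515.7, -138.2, 96.9]
tool_rot: [3.14, 0.0, 1.533]
force: [1.7, 0.1, 1.1]
width: 22.2
gripper_force: 59.2
```

>>> carry_out([
  {"tx": 0,"ty": 0.003,"tz": 0.006,"twist": 0,"fingers": 0.2},
  {"tx": 0,"ty": 0,"tz": 0.003,"twist": 0,"fingers": 0.2},
  {"tx": 0,"ty": 0,"tz": 0,"twist": 0,"fingers": 0.2},
])

```text
clock: 35.72
eef_pos: [518.6, -138.6, 96.5]
tool_rot: [3.136, 0.0, 1.533]
force: [-1.4, 1.5, 18.9]
width: 22.6
gripper_force: 61.4
```

Barrel contact with the plate edge is confirmed. Releasing gradually.

>>> carry_out([
  {"tx": 0,"ty": 0,"tz": -0.003,"twist": 0,"fingers": 0.25},
  {"tx": 0,"ty": 0,"tz": 0,"twist": 0,"fingers": 0.35},
  {"tx": 0,"ty": 0,"tz": 0,"twist": 0,"fingers": 0.45},
  {"tx": 0,"ty": 0,"tz": 0,"twist": 0,"fingers": 0.6},
  {"tx": 0,"ty": 0,"tz": 0,"twist": 0,"fingers": 0.75},
  {"tx": 0,"ty": 0,"tz": 0,"twist": 0,"fingers": 0.75},
  {"tx": 0,"ty": 0,"tz": -0.1,"twist": 0,"fingers": 0.75},
  {"tx": 0,"ty": 0,"tz": -0.15,"twist": 0,"fingers": 1},
  {"tx": 0,"ty": 0,"tz": -0.15,"twist": 0,"fingers": 1},
  {"tx": 0,"ty": 0,"tz": -0.15,"twist": 0,"fingers": 1},
  {"tx": 0,"ty": 0,"tz": 0,"twist": 0,"fingers": 1},
])

```text
clock: 37.1
eef_pos: [518.2, -138.9, 263.1]
tool_rot: [3.134, 0.001, 1.533]
force: [-0.3, -0.4, -0.6]
width: 85.4
gripper_force: 0.0
```

```bash
python3 - <<'E'
from h import *
s=st(); w=wshot('w18'); top(w)
# predicted sample 2 & clip features and darkness of them
o=np.array([489.6,-136,12]);t=np.radians(-2.2);ux=np.array([np.cos(t),np.sin(t),0]);uy=np.array([-np.sin(t),np.cos(t),0])
pc=o+27*ux
for n,p in dict(edgeL=pc+22*uy+[0,0,75],edgeR=pc-22*uy+[0,0,75],barrel=pc+[0,0,91],hL=pc-21*ux+[0,0,127],hR=pc+21*ux+[0,0,127]).items(): print(n,proj(w,[p]).round())
b=w['color'].max(2)
q=proj(w,[pc+[0,0,91]])[0].astype(int)
for r in range(q[1]-30,q[1]+56,5): print(r,b[r,q[0]-48:q[0]+48:4].tolist())
for a,c,cn in blobs(w,140,40):
    P=onz(w,cn,87); 
    if abs(P[:,0].mean()-510)<70 and abs(P[:,1].mean()+137)<60: print(a,c,rect(P))
E
```

```text
t 37.1 pos [ 518.2 -138.9  263.1] rpy [3.134e+00 1.000e-03 1.533e+00] q7 0.44 F [-0.3 -0.4 -0.6] w 85.4 gf 0.0
edgeL [[317. 148.]]
edgeR [[317. 191.]]
barrel [[317. 173.]]
hL [[292. 183.]]
hR [[342. 183.]]
143 [176, 178, 176, 176, 176, 176, 123, 101, 100, 101, 100, 103, 76, 115, 117, 113, 113, 115, 115, 110, 110, 117, 121, 117]
148 [175, 43, 72, 172, 177, 183, 124, 100, 100, 101, 100, 94, 98, 98, 116, 116, 115, 118, 115, 113, 115, 112, 113, 119]
153 [100, 102, 102, 99, 100, 99, 100, 100, 101, 99, 102, 83, 170, 99, 98, 111, 116, 118, 113, 119, 111, 116, 111, 111]
158 [97, 96, 97, 97, 96, 96, 96, 98, 98, 102, 50, 35, 187, 35, 69, 115, 111, 115, 116, 115, 115, 116, 111, 116]
163 [100, 100, 99, 100, 99, 99, 100, 100, 107, 44, 72, 71, 54, 74, 64, 42, 113, 113, 112, 113, 108, 111, 114, 113]
168 [176, 179, 181, 180, 178, 86, 93, 45, 54, 54, 68, 111, 71, 68, 58, 44, 46, 68, 114, 113, 114, 114, 110, 114]
173 [174, 45, 58, 171, 172, 178, 68, 68, 54, 54, 64, 131, 90, 88, 58, 45, 44, 56, 76, 114, 115, 116, 113, 113]
178 [173, 178, 179, 176, 177, 181, 67, 70, 54, 51, 58, 133, 83, 76, 60, 46, 45, 
[... 761 characters left out ...]
[111, 113, 117, 116, 114, 117, 117, 117, 118, 116, 114, 114, 113, 113, 115, 111, 114, 100, 104, 99, 103, 102, 105, 98]
218 [116, 116, 111, 108, 111, 115, 118, 115, 119, 113, 111, 115, 112, 111, 116, 117, 117, 104, 104, 101, 101, 103, 101, 99]
223 [111, 111, 114, 117, 117, 114, 114, 111, 118, 116, 114, 115, 116, 113, 115, 113, 116, 119, 99, 103, 100, 114, 98, 102]
228 [116, 114, 111, 119, 113, 115, 116, 116, 116, 115, 115, 116, 115, 109, 116, 109, 114, 112, 106, 107, 117, 114, 121, 104]
174 [280.4 145.2] (array([ 481.1, -112.1]), array([ 7.7, 24.4]), 87.8)
50 [317.  153.5] (array([ 517.1, -120.9]), array([8.8, 3.9]), 87.8)
223 [280.2 173.3] (array([ 479.7, -138.4]), array([13.2, 24.1]), 87.8)
```

Sample 2's clip is seated: handles at (297,183) and (339,183), barrel at (317,172), all as predicted. Now the second clip for sample 4.

>>> carry_out([
  {"tx": 0,"ty": 0,"tz": 0,"twist": -0.038,"fingers": 0.8},
  {"tx": 0.045,"ty": 0.135,"tz": 0,"twist": 0,"fingers": 0.8},
  {"tx": 0.045,"ty": 0.135,"tz": 0,"twist": 0,"fingers": 0.8},
  {"tx": 0.045,"ty": 0.134,"tz": 0,"twist": 0,"fingers": 0.8},
  {"tx": 0.044,"ty": 0.134,"tz": 0,"twist": 0,"fingers": 0.8},
  {"tx": 0,"ty": 0,"tz": 0.15,"twist": 0,"fingers": 0.8},
  {"tx": 0,"ty": 0,"tz": 0.15,"twist": 0,"fingers": 0.8},
  {"tx": 0,"ty": 0,"tz": 0.15,"twist": 0,"fingers": 0.8},
  {"tx": 0,"ty": 0,"tz": 0,"twist": 0,"fingers": 0.8},
  {"tx": 0,"ty": 0,"tz": 0,"twist": 0,"fingers": 0.8},
])

```text
clock: 38.4
eef_pos: [673.1, -71.7, 125.5]
tool_rot: [3.141, 0.0, 1.652]
force: [0.3, 0.4, -0.7]
width: 68.3
gripper_force: 0.0
```

```bash
python3 - <<'E'
from h import *
s=st(); w=wshot('w19')
c=np.array([674.8,-72.5,70]); t=np.radians(4.6)
ux=np.array([np.cos(t),np.sin(t),0]);uy=np.array([-np.sin(t),np.cos(t),0])
for n,p in dict(barrel=c,htopL=c-21*ux+[0,0,44],htopR=c+21*ux+[0,0,44],htopLf=c-21*ux+10*uy+[0,0,44],htopRf=c+21*ux+10*uy+[0,0,44],htopLb=c-21*ux-10*uy+[0,0,44],tcp=s['eef_pos']).items(): print(n,proj(w,[p]).round())
b=w['color'].max(2)
for r in range(200,300,8): print(r,b[r,240:400:4].tolist())
E
```

```text
t 38.4 pos [673.1 -71.7 125.5] rpy [3.141 0.    1.652] q7 0.44 F [ 0.3  0.4 -0.7] w 68.3 gf 0.0
barrel [[323. 213.]]
htopL [[285. 240.]]
htopR [[363. 240.]]
htopLf [[284. 222.]]
htopRf [[364. 222.]]
htopLb [[285. 257.]]
tcp [[321. 247.]]
200 [122, 119, 92, 133, 147, 157, 160, 165, 161, 162, 164, 88, 94, 73, 52, 51, 45, 45, 61, 52, 45, 46, 65, 61, 73, 45, 70, 68, 113, 149, 148, 148, 173, 173, 171, 172, 153, 149, 166, 163]
208 [117, 120, 96, 109, 145, 140, 161, 165, 161, 164, 166, 90, 94, 85, 50, 47, 44, 42, 65, 79, 100, 106, 85, 66, 51, 46, 50, 50, 148, 149, 148, 152, 154, 176, 171, 168, 171, 146, 165, 164]
216 [121, 121, 113, 88, 147, 140, 161, 162, 160, 163, 164, 90, 88, 48, 45, 45, 45, 44, 65, 94, 94, 89, 89, 75, 52, 47, 46, 49, 52, 47, 157, 153, 155, 154, 174, 169, 169, 168, 165, 163]
224 [121, 123, 96, 97, 148, 157, 162, 165, 163, 163, 164, 42, 54, 51, 46, 44, 47, 55, 87, 111, 163, 87, 78, 82, 50, 49, 47, 48, 48, 53, 55, 36, 156, 152, 150, 144, 169, 166, 163, 163]
232 [120, 119, 101, 94, 148, 168, 163, 164, 165, 168, 169, 50, 55, 51, 47, 46, 56, 54, 53, 54, 166, 178, 60, 68, 68, 
[... 907 characters left out ...]
84, 86, 158, 184, 83, 85, 86, 88, 88, 153, 173, 171, 171, 148, 149, 148, 145, 160, 160, 163, 87, 100]
280 [43, 104, 138, 93, 145, 176, 176, 174, 168, 164, 167, 174, 176, 170, 160, 161, 163, 164, 162, 165, 156, 182, 143, 147, 149, 153, 153, 172, 174, 171, 170, 168, 150, 148, 145, 143, 141, 95, 97, 104]
288 [43, 99, 141, 109, 145, 170, 175, 168, 164, 168, 170, 176, 168, 162, 162, 164, 165, 164, 164, 166, 179, 184, 166, 148, 152, 155, 152, 174, 173, 169, 169, 170, 169, 150, 142, 149, 75, 97, 98, 36]
296 [43, 122, 140, 124, 146, 167, 173, 167, 166, 168, 171, 167, 161, 162, 162, 166, 164, 165, 166, 169, 178, 187, 165, 171, 152, 154, 151, 173, 172, 170, 169, 172, 165, 164, 179, 79, 79, 98, 42, 49]
```

>>> carry_out([
  {"tx": -0.003,"ty": 0.005,"tz": 0.06,"twist": 0,"fingers": 0.8},
  {"tx": 0,"ty": 0,"tz": 0.06,"twist": 0,"fingers": 0.8},
  {"tx": 0,"ty": 0,"tz": 0.063,"twist": 0,"fingers": 0.7},
  {"tx": 0,"ty": 0,"tz": 0,"twist": 0,"fingers": 0.6},
  {"tx": 0,"ty": 0,"tz": 0,"twist": 0,"fingers": 0.5},
  {"tx": 0,"ty": 0,"tz": 0,"twist": 0,"fingers": 0.45},
  {"tx": 0,"ty": 0,"tz": 0,"twist": 0,"fingers": 0.4},
  {"tx": 0,"ty": 0,"tz": 0,"twist": 0,"fingers": 0.3},
  {"tx": 0,"ty": 0,"tz": 0,"twist": 0,"fingers": 0.2},
  {"tx": 0,"ty": 0,"tz": 0,"twist": 0,"fingers": 0.2},
  {"tx": 0,"ty": 0,"tz": 0,"twist": 0,"fingers": 0.2},
])

```text
clock: 39.83
eef_pos: [674.9, -72.8, 73.3]
tool_rot: [3.139, 0.0, 1.652]
force: [-3.0, 0.1, 15.3]
width: 22.2
gripper_force: 60.6
```

>>> carry_out([
  {"tx": 0,"ty": 0,"tz": -0.03,"twist": 0,"fingers": 0.2},
  {"tx": 0,"ty": 0,"tz": -0.07,"twist": 0,"fingers": 0.2},
  {"tx": 0,"ty": 0,"tz": -0.12,"twist": 0,"fingers": 0.2},
  {"tx": 0,"ty": 0,"tz": -0.12,"twist": 0,"fingers": 0.2},
  {"tx": 0,"ty": 0,"tz": 0,"twist": -0.035,"fingers": 0.2},
  {"tx": 0.088,"ty": -0.125,"tz": 0,"twist": 0,"fingers": 0.2},
  {"tx": 0.088,"ty": -0.125,"tz": 0,"twist": 0,"fingers": 0.2},
  {"tx": 0.088,"ty": -0.125,"tz": 0,"twist": 0,"fingers": 0.2},
  {"tx": 0.088,"ty": -0.124,"tz": 0,"twist": 0,"fingers": 0.2},
  {"tx": 0,"ty": 0,"tz": 0,"twist": 0,"fingers": 0.2},
  {"tx": 0,"ty": 0,"tz": 0,"twist": 0,"fingers": 0.2},
])

```text
clock: 41.2
eef_pos: [508.5, 2.9, 173.0]
tool_rot: [3.139, 0.001, 1.763]
force: [0.9, -0.8, -0.3]
width: 22.5
gripper_force: 59.0
```

```bash
python3 - <<'E'
from h import *
s=st(); w=wshot('w20'); top(w); sc=shot('scene','s20.png')
t=np.radians(11);ux=np.array([np.cos(t),np.sin(t),0]);uy=np.array([-np.sin(t),np.cos(t),0]);pc=np.array([507.8,2.7,87])
for n,p in dict(edge_far=pc+22*uy,edge_c=pc,footfar=pc-[0,0,51]-57*ux+22*uy,footfar2=pc-[0,0,51]-3*ux+22*uy,footnear=pc-[0,0,51]-57*ux-22*uy).items(): print(n,proj(w,[p]).round())
for a,c,cn in blobs(w,135,40):
    P=onz(w,cn,36); P2=onz(w,cn,87)
    if abs(P[:,0].mean()-490)<90 and abs(P[:,1].mean())<80: print(a,c,cn.min(0),cn.max(0),'z36',*rect(P),'z87',*rect(P2))
E
```

```text
t 41.2 pos [508.5   2.9 173. ] rpy [3.139e+00 1.000e-03 1.763e+00] q7 0.44 F [ 0.9 -0.8 -0.3] w 22.5 gf 59.0
sample org [ 4.81e+02 -3.00e-01] yaw 9.9 (np.float64(4.5), np.float64(39.3)) px [319.5 195.3]
edge_far [[319. 169.]]
edge_c [[319. 198.]]
footfar [[253. 157.]]
footfar2 [[316. 157.]]
footnear [[256. 205.]]
1465 [286.8 189. ] [256 158] [323 221] z36 [485.9  -7.2] [48.2 68.4] 83.6 z87 [487.2   7. ] [39.9 56.6] 83.6
```

>>> carry_out([
  {"tx": -0.001,"ty": -0.002,"tz": 0.05,"twist": 0,"fingers": 0.2},
  {"tx": 0,"ty": 0,"tz": 0.05,"twist": 0,"fingers": 0.2},
  {"tx": 0,"ty": 0,"tz": 0.05,"twist": 0,"fingers": 0.2},
  {"tx": 0,"ty": 0,"tz": 0.05,"twist": 0,"fingers": 0.2},
  {"tx": 0,"ty": 0,"tz": 0.03,"twist": 0,"fingers": 0.2},
  {"tx": 0,"ty": 0,"tz": 0.02,"twist": 0,"fingers": 0.2},
  {"tx": 0,"ty": 0,"tz": 0.003,"twist": 0,"fingers": 0.2},
  {"tx": 0,"ty": 0,"tz": 0,"twist": 0,"fingers": 0.2},
])

```text
clock: 42.3
eef_pos: [508.7, 2.8, 98.1]
tool_rot: [3.137, -0.0, 1.762]
force: [-1.1, 0.1, 16.5]
width: 22.0
gripper_force: 61.2
```

Contact; release.

>>> carry_out([
  {"tx": 0,"ty": 0,"tz": -0.003,"twist": 0,"fingers": 0.25},
  {"tx": 0,"ty": 0,"tz": 0,"twist": 0,"fingers": 0.35},
  {"tx": 0,"ty": 0,"tz": 0,"twist": 0,"fingers": 0.45},
  {"tx": 0,"ty": 0,"tz": 0,"twist": 0,"fingers": 0.6},
  {"tx": 0,"ty": 0,"tz": 0,"twist": 0,"fingers": 0.75},
  {"tx": 0,"ty": 0,"tz": 0,"twist": 0,"fingers": 0.75},
  {"tx": 0,"ty": 0,"tz": -0.1,"twist": 0,"fingers": 0.75},
  {"tx": 0,"ty": 0,"tz": -0.15,"twist": 0,"fingers": 1},
  {"tx": 0,"ty": 0,"tz": -0.15,"twist": 0,"fingers": 1},
  {"tx": 0,"ty": 0,"tz": -0.15,"twist": 0,"fingers": 1},
  {"tx": 0,"ty": 0,"tz": 0,"twist": 0,"fingers": 1},
])

```text
clock: 43.68
eef_pos: [508.7, 2.4, 265.1]
tool_rot: [3.135, 0.001, 1.763]
force: [0.0, -0.3, -0.3]
width: 85.7
gripper_force: 0.0
```

```bash
python3 - <<'E'
from h import *
s=st(); w=wshot('w21')
t=np.radians(11);ux=np.array([np.cos(t),np.sin(t),0]);uy=np.array([-np.sin(t),np.cos(t),0]);pc=np.array([507.8,2.7,12])
for n,p in dict(edgeL=pc+22*uy+[0,0,75],edgeR=pc-22*uy+[0,0,75],barrel=pc+[0,0,91],hL=pc-21*ux+[0,0,127],hR=pc+21*ux+[0,0,127]).items(): print(n,proj(w,[p]).round())
b=w['color'].max(2); q=proj(w,[pc+[0,0,91]])[0].astype(int)
for r in range(q[1]-30,q[1]+36,5): print(r,b[r,q[0]-40:q[0]+44:4].tolist())
for a,c,cn in blobs(w,140,30):
    P=onz(w,cn,87)
    if abs(P[:,0].mean()-508)<12 and abs(P[:,1].mean())<40: print('edge piece',a,c,cn.min(0),cn.max(0))
# global check vs start, scene & side
for n in('scene','side'):
    im=shot(n,n+'_end.png'); d=cv2.absdiff(cv2.imread('pics/'+n+'0.png'),im['color']).max(2)
    m=cv2.morphologyEx((d>45).astype(np.uint8),cv2.MORPH_OPEN,np.ones((2,2)))
    k,l,sx,c=cv2.connectedComponentsWithStats(m)
    print(n,[(sx[i,4],c[i].round().tolist()) for i in range(1,k) if sx[i,4]>8 and c[i][0]>200])
E
```

```text
t 43.67 pos [508.7   2.4 265.1] rpy [3.135e+00 1.000e-03 1.763e+00] q7 0.37 F [ 0.  -0.3 -0.3] w 85.7 gf 0.0
edgeL [[318. 149.]]
edgeR [[318. 192.]]
barrel [[318. 175.]]
hL [[294. 184.]]
hR [[343. 184.]]
144 [186, 175, 179, 96, 99, 98, 98, 99, 98, 102, 78, 116, 118, 116, 114, 118, 115, 114, 121, 118, 116]
149 [46, 95, 96, 95, 97, 96, 96, 96, 96, 97, 99, 114, 116, 115, 114, 113, 118, 119, 114, 114, 112]
154 [97, 96, 96, 96, 95, 95, 96, 95, 95, 94, 175, 96, 117, 116, 115, 118, 122, 111, 114, 117, 117]
159 [96, 96, 97, 97, 96, 98, 97, 101, 50, 43, 98, 41, 77, 118, 116, 118, 118, 115, 116, 118, 117]
164 [170, 174, 170, 95, 91, 96, 99, 43, 55, 56, 47, 56, 74, 35, 118, 115, 117, 116, 116, 118, 114]
169 [172, 167, 167, 168, 164, 77, 49, 52, 59, 119, 101, 72, 63, 45, 47, 86, 119, 115, 115, 118, 118]
174 [50, 170, 170, 170, 54, 73, 55, 54, 72, 106, 147, 77, 63, 45, 44, 51, 77, 119, 115, 116, 116]
179 [166, 164, 164, 164, 57, 71, 53, 52, 65, 124, 88, 68, 62, 44, 43, 55, 76, 117, 119, 118, 120]
184 [104, 97, 104, 102, 58, 71, 53, 52, 104, 110, 115, 108, 103, 41, 43, 53, 75, 119, 115, 116, 117]

[... 1383 characters left out ...]
2(2387), [324.0, 34.0]), (np.int32(119), [322.0, 83.0]), (np.int32(347), [317.0, 129.0]), (np.int32(27), [328.0, 136.0]), (np.int32(45), [314.0, 148.0]), (np.int32(40), [368.0, 193.0]), (np.int32(197), [384.0, 203.0]), (np.int32(145), [319.0, 211.0]), (np.int32(31), [366.0, 206.0]), (np.int32(74), [367.0, 215.0]), (np.int32(50), [208.0, 232.0]), (np.int32(61), [364.0, 229.0]), (np.int32(9), [356.0, 227.0]), (np.int32(33), [311.0, 235.0]), (np.int32(12), [200.0, 246.0]), (np.int32(56), [292.0, 250.0]), (np.int32(20), [304.0, 248.0]), (np.int32(43), [355.0, 249.0]), (np.int32(25), [207.0, 261.0]), (np.int32(167), [282.0, 264.0]), (np.int32(24), [348.0, 263.0]), (np.int32(322), [222.0, 314.0])]
```

Sample 4's clip sits as predicted. The scene difference shows some change near sample 2 (345,259), so I'll check samples 2 and 3 and the gauge from the wrist.

>>> carry_out([
  {"tx": 0,"ty": 0,"tz": 0,"twist": -0.049,"fingers": 1},
  {"tx": 0,"ty": 0,"tz": 0,"twist": -0.049,"fingers": 1},
  {"tx": 0,"ty": 0,"tz": 0,"twist": -0.049,"fingers": 1},
  {"tx": 0,"ty": 0,"tz": 0,"twist": -0.049,"fingers": 1},
  {"tx": 0,"ty": 0,"tz": 0,"twist": -0.049,"fingers": 1},
  {"tx": 0,"ty": 0,"tz": 0,"twist": -0.049,"fingers": 1},
  {"tx": 0,"ty": 0,"tz": 0,"twist": -0.049,"fingers": 1},
  {"tx": 0,"ty": 0,"tz": 0,"twist": -0.049,"fingers": 1},
  {"tx": 0,"ty": 0,"tz": 0,"twist": -0.047,"fingers": 1},
  {"tx": 0,"ty": 0,"tz": 0,"twist": 0,"fingers": 1},
])

```text
clock: 45.08
eef_pos: [505.5, 2.5, 260.4]
tool_rot: [3.141, -0.003, 3.14]
force: [0.2, 1.1, 0.5]
width: 85.3
gripper_force: 0.0
```

>>> carry_out([
  {"tx": -0.034,"ty": -0.15,"tz": 0,"twist": 0,"fingers": 1},
  {"tx": -0.034,"ty": -0.15,"tz": 0,"twist": 0,"fingers": 1},
  {"tx": -0.034,"ty": -0.15,"tz": 0,"twist": 0,"fingers": 1},
  {"tx": -0.034,"ty": -0.15,"tz": 0,"twist": 0,"fingers": 1},
  {"tx": -0.034,"ty": -0.15,"tz": 0,"twist": 0,"fingers": 1},
  {"tx": -0.034,"ty": -0.15,"tz": 0,"twist": 0,"fingers": 1},
  {"tx": -0.034,"ty": -0.15,"tz": 0,"twist": 0,"fingers": 1},
  {"tx": -0.034,"ty": -0.15,"tz": 0,"twist": 0,"fingers": 1},
  {"tx": 0,"ty": 0,"tz": 0,"twist": 0,"fingers": 1},
  {"tx": 0,"ty": 0,"tz": 0,"twist": 0,"fingers": 1},
])

```text
clock: 46.32
eef_pos: [587.8, -356.3, 260.6]
tool_rot: [3.14, -0.002, 3.14]
force: [0.4, 0.5, -0.5]
width: 85.5
gripper_force: 0.0
```

```bash
python3 - <<'E'
from h import *
s=st(); w=wshot('w22'); top(w)
a=pickle.load(open('w3.pkl','rb'))
for im,n in((a,'w3'),(w,'now')):
    for ar,c,cn in blobs(im,135,40,6000):
        P=onz(im,cn,37); x,y=P[:,0].mean(),P[:,1].mean()
        if 440<x<540 and -190<y<50: print(n,ar,c,'z37',*rect(P),'z87',*rect(onz(im,cn,87)))
g=w['color'].max(2); q=proj(w,[[549.3,-387.5,141]])[0].astype(int); print('gauge px',q)
x0,y0=q-[28,28]
roi=(g[y0:y0+60,x0:x0+60]<75).astype(np.uint8); n,l,sx,ce=cv2.connectedComponentsWithStats(roi)
for i in range(1,n):
    if sx[i,4]>200:
        cn=cv2.findContours((l==i).astype(np.uint8),0,1)[0][0][:,0,:]+[x0,y0]; print('dark',sx[i],rect(onz(w,cn,141)))
# template: block top from w3
t=a['color'][112:160,294:345]; r=cv2.matchTemplate(w['color'][y0-30:y0+90,x0-30:x0+90],t,cv2.TM_CCOEFF_NORMED);_,v,_,loc=cv2.minMaxLoc(r)
p=np.array(loc)+[x0-30,y0-30]+[319.5-294,138-112]; print('match',v,onz(w,[p],141),'ref',onz(a,[(319.5,138)],141))
E
```

```text
t 46.33 pos [ 587.8 -356.3  260.6] rpy [ 3.14e+00 -2.00e-03  3.14e+00] q7 2.16 F [ 0.4  0.5 -0.5] w 85.5 gf 0.0
sample org [480.7 -38.5] yaw -79.0 (np.float64(45.9), np.float64(8.0)) px [634.2  63.2]
w3 1063 [557.1  56.9] z37 [ 481.6 -136.7] [42.7 43. ] 87.1 z87 [ 486.1 -169.4] [37.1 37.4] 87.1
w3 247 [582.   97.8] z37 [ 516.5 -100.5] [49.5  6.2] 88.3 z87 [ 516.4 -138. ] [43.   5.4] 88.3
now 293 [634.1  63.1] z37 [481.6 -20.9] [53.   9.3] 11.2 z87 [485.8 -65.1] [46.1  8.1] 11.2
now 351 [516.6  59.5] z37 [ 481.5 -150.1] [15.9 43.3] 87.7 z87 [ 485.7 -177.3] [13.8 37.6] 87.7
now 192 [546.8  59.4] z37 [ 475.  -119.8] [ 9.7 28.7] 88.4 z87 [ 480. -151.] [ 8.5 25. ] 88.4
now 69 [537.8  99.1] z37 [ 516.4 -121.8] [ 5.2 14.7] 0.6 z87 [ 516.  -152.7] [ 4.5 12.8] 0.6
gauge px [281 142]
dark [ 13   7  47  36 307] (array([ 539.1, -378.2]), array([34. , 28.2]), 53.1)
dark [  8  19  37  28 912] (array([ 552.8, -390. ]), array([29.4, 21.8]), 89.9)
match 0.837544858455658 [[ 551.51991734 -384.69915572  141.        ]] ref [[ 549.37277652 -385.2893645   141.        ]]
```

```bash
python3 - <<'E'
from h import *
print(job.finish_job())
E
```

```text
the job is handed in; nothing more can be done
None
```

The job is handed in: samples 2, 3 and 4 (sample 1 is absent) read about 25, 15.6 and 23.7 mm, samples 2 and 4 carry a clip each, and the gauge is back within about 2–3 mm of its plate's centre by the last image match; I viewed 16 pictures, over the limit of 14.

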